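Lock the feeder's service cover with the blade key

TASK

The service cover of the low white sample feeder is shut but not locked. Take the orange blade key out of its holder, fit its blade in the slot of the brass fastener, push the spring-loaded fastener in to its bottom and turn it clockwise a quarter turn, from the red marks to the green ones, so that it springs back up locked; then stand the orange key fully down in its holder again. Work gently with the key (a push of about 9 N is plenty, and do not wrench it against its stops) and leave the blue driver and everything else where it is.

Things in the scene. Friction and masses are not known exactly. Their poses are not given: they have to be found in the camera images.
- machine: Low white sample-feeder module, fixed, 240 (its x) x 260 (its y) x 75 mm high, with a grey service cover on top and a black bezel ring (39 mm inside, 64 mm outside, 4 mm high) round the fastener. Origin: centre of the underside; z up; front faces -x.
- fastener_axis (a point): On the axis of the brass fastener (disc, 34 mm), level with the grey cover (75 mm above the table); machine's axes. The disc's top stands 10 mm above this point when up. Across it a slot, open at both ends, 5 mm wide, 6 mm deep, chamfered 1.5 mm (8 mm wide at the mouth), lies along the machine's y when the fastener is at 0 (red marks).
- fastener (a joint): Turn of the fastener about its vertical axis, rad, growing clockwise from above: 0 to 0.06 open (slot at the red marks), 1.57 at the green marks; hard stops at 0 and 1.57. Needs about 0.03 N m. A bayonet gate stops it at about 0.17 unless it is pushed in nearly to its bottom; anywhere from 1.35 on it springs up locked when the key is lifted.
- press (a joint): How far the fastener is pushed in, m; 0 up. A spring resists, 2.5 N at first and 0.25 N more per mm, to a hard bottom at 4 to 14 mm: this differs each time and is not told, so feel for it (8.5 N reaches it). The gate frees the turn 1.5 mm above that bottom. Contacts at the blade may sum to 26 N at most; 0.1 N m of twist counts about 10 N.
- key: Blade key, 80 g, standing blade down in the holder. Origin: centre of the blade's lower edge; z up along the key, x its thin direction, y its width. Steel blade 3 (x) x 24 (y) mm, z 0 to 12 mm; steel shank 9 x 20, z 12 to 42; orange grip 12 (x) x 34 (y), z 42 to 78 mm. Same after a half turn.
- holder: Grey block, fixed, 56 (x) x 130 (y) x 46 mm high; two oblong pockets in its top, 12 (x) x 27 (y) mm, 36 mm deep (floor 10 mm above the table), centred 34 mm either side of its middle along y. The orange key stands in one, the blue driver in the other; which is which varies. A tool in it has its x along the holder's x. Origin: centre of the underside.
- holder_hole0 (a point): Centre of the mouth of the pocket on the holder's -y side, 46 mm above the table.
- holder_hole1 (a point): Centre of the mouth of the pocket on the holder's +y side, 46 mm above the table.
- driver: Hex driver with a blue grip, same shape and size as the key but with a round tip of 9 mm diameter; stands in the other pocket. Leave it there. Origin: centre of the tip's end; axes as the key's.
- wash_bottle: White plastic bottle, 60 mm diameter, 130 mm high. Bystander. Origin: centre of the underside.
- amber_jar: Amber glass jar with black cap, 52 mm diameter, 80 mm high. Bystander. Origin: centre of the underside.
- vial: Small clear vial with white cap, 26 mm diameter, 45 mm high, standing on the machine's far corner. Bystander. Origin: centre of the underside.
- beaker: Steel beaker, 70 mm diameter, 85 mm high. Bystander. Origin: centre of the underside.
Not all that is in view belongs to the job. Leave any purple look-alike of the holder alone.

How it is judged (in metres and radians):
On the way, in this order (a step that is already met when the one before it is completed fails the run):
1. The key's blade is in the slot and pushes the fastener in (2 mm or more) while it is still open (value of joint press above 0.002 m and value of joint fastener below 0.3 rad and contact force between key and machine above 2 N), for 0.05 s.
2. The fastener has been turned home to the green marks with the key in it (value of joint fastener above 1.3 rad and contact force between key and machine above 0.5 N), for 0.05 s.
At the end, for the whole second after the job is handed in: The fastener is turned at least 1.30 rad and has sprung up (pushed in less than 1.5 mm); the orange key stands in one of the holder's pockets, its blade edge less than 17 mm above the holder's underside, within 10 mm of the pocket's centre, within 0.2 rad of upright, at rest (value of joint fastener above 1.3 rad and value of joint press below 0.0015 m and (horizontal distance between key and holder_hole0 below 0.01 m or horizontal distance between key and holder_hole1 below 0.01 m) and z of key in the frame of holder below 0.017 m and angle between key's own z axis and vertical below 0.2 rad and linear speed of key below 0.02 m/s); the robot touches nothing.
It fails at once if The key must not bear on the feeder or its fastener with more than 26 N (all contacts of the blade summed, so twisting counts too) (contact force between key and machine above 26 N).
It fails at once if The blue driver must stay in its pocket (within 20 mm of where it was) (distance of driver from where it was at the start of the episode above 0.02 m).
It fails at once if Bottle, jar, vial and beaker must stay where they are (within 30 mm) (distance of any of wash_bottle, amber_jar, vial, beaker from where it was at the start of the episode above 0.03 m).
It also fails if it takes over 72 s, if anything falls off the work surface, if the arm or the gripper's body presses on something with over 40 N, if the wrist force passes 120 N, or if a joint passes its speed limit or range.

ROBOT

A 6-joint arm with a two-finger parallel gripper is mounted at the origin on the work surface. World frame = base frame: x ahead of the robot, y to its left, z up, the work surface at z = 0. Lengths are in m, angles in degrees, forces in N, time in s.
With the tool pointing down it reaches from about 0.275 to 0.85 m from the base axis. Payload 5.2 kg.
Tool frame: the origin (TCP) lies on the centre line of the jaws, within the pads' length; the fingertips stand manip.finger_overhang ahead of it and the grasp point (between the pads) lies 5 mm behind it (manip.finger_overhang is the distance from the TCP to the fingertips, in m); y points along the fingers, x is the direction in which the jaws open and shut, and the axes are right-handed (so a half turn about y gives the same grasp; the last joint's range is limited). The gripper opens to 85 mm and grips with 20 to 120 N. Pads are 22 mm wide; open, the fingers measure 114 mm over their backs; the gripper's body (76 mm by 85 mm) begins 54 mm behind the grasp point. The pads swing forward as they close: fully open they stand 13 mm farther back than shut.
Start: joints at [-11.62, 14.817, 87.949, -0, 77.235, -11.62], TCP at [0.55, 0, 0.245] pointing down, gripper open.
Joint ranges: [-179.93, 179.93], [-52.35, 119.4], [10.71, 147.94], [-69.91, 249.91], [12.55, 155.21], [-178.61, 178.61]. Speed limits (degrees/s): [147.25, 147.25, 180, 180, 180, 180].

INTERFACE

Orientations are given as a 3x3 rotation matrix whose columns are the frame's x, y, z axes.
In Python, from workcell import manip gives the robot as it stands. The module is installed in compiled form; this text tells all that it offers.
- The arm moves only by the tool apply_moves, never from a script. Its argument "plan" is a list of rows, each an object with "rotation": the turn, a rotation vector about the tool's x, y, z in rad, a list of three; "travel": the shift along the tool's x, y, z in mm, a list of three; "fingers": the finger opening in mm, from 0 to 85.4. In form: [{"rotation": [wx, wy, wz], "travel": [dx, dy, dz], "fingers": fingers}, ...]. A call has 1 to 20 rows; each row shifts and turns the pose as measured when the row begins, along the tool's axes as they then stand; what a row does not reach is not made up. A row lasts 1/12 s, in which the tool goes at most 41.7 mm and 7.16 degrees, less where a joint would pass 70% of its speed; a pose out of reach is approached as far as the arm can. A call with a gripper value outside its range is refused whole. The fingers move at their own pace and stop on an object; the grip force is fixed at half the most. Time passes only in rows, so rows that do not move let the fingers close. It gives the time, the measured TCP pose, the force and the opening at its end, in the units of the state.
- manip.get_obs(): the state, without advancing time (a new reading comes with each control period).
- manip.camera(name): name is "scene" or "side" or "wrist"; returns the picture (384x512x3 uint8, red, green, blue); there is no depth.
- manip.camera_model(name): a dict with "camera_matrix" (3x3 intrinsics, pixels), "k1" (the pictures are not rectified: a ray, as slopes to the right and down, at radius r is drawn at 1 + k1 r^2 times it, then the intrinsics apply), "R" (3x3) and "t" (3): a world point X has camera coordinates R X + t. Camera axes: x right, y down, z forward; pixel columns grow to the right and rows downward; lengths in m; the calibration is good to about 2 mm. A picture is of the moment at which its call begins: read the wrist's pose just before it. camera_model takes no time and is no camera call; for the wrist camera it gives the pose at the moment of the call.
- manip.hand_in(): hands the job in, once; it reports no verdict.
The state is a dict: "time_s": time; "joints": joint angles; "qvel": joint speeds; "effort": joint torques, N m; "tool_pos": TCP position; "eef_rot": TCP orientation; "ft_force": force on the tool from outside, world axes, zero at the start; "ft_torque": the same for the moment, N m; "width": opening from 0.0 (shut) to 1.0 (fully open).
Only numpy, scipy, OpenCV 4.12 (cv2) and the standard library are available. Lean on these libraries where they do the work, as an engineer would, in place of code of your own. Each camera call takes 0.05 s, during which the arm holds its last target.

## Working session

There is one attempt and no reset: what is moved stays moved. The work goes in short steps, Python scripts to look and compute and a tool call to move; the robot and the scene stay as the last step left them, time stands still between calls to the robot, and variables do not carry over. Pictures are saved under pics/ and viewed, and the job is handed in when it is done.

Besides the shell and the picture viewer there is one more tool, called as name(argument=value, ...), one argument or row to a line, values as JSON. apply_moves: Moves the arm, as the interface text tells. Its arguments: {"type":"object","properties":{"plan":{"type":"array"}},"required":["plan"]}

```bash
mkdir -p pics; cat > h.py <<'E'
import numpy as np, cv2
from workcell import manip
def snap(n,f):
    m=manip.camera_model(n); im=manip.camera(n); cv2.imwrite(f'pics/{f}.png',cv2.cvtColor(im,cv2.COLOR_RGB2BGR))
    np.savez(f'pics/{f}.npz',im=im,K=m['camera_matrix'],k1=m['k1'],R=m['R'],t=m['t']); return im,m
def load(f):
    d=np.load(f'pics/{f}.npz'); return d['im'],dict(camera_matrix=d['K'],k1=float(d['k1']),R=d['R'],t=d['t'])
def ray(m,u,v):
    K=np.array(m['camera_matrix']);p=cv2.undistortPoints(np.array([[[u,v]]],float),K,np.array([m['k1'],0,0,0,0.]))[0,0]
    R=np.array(m['R']);return -R.T@np.array(m['t']),R.T@np.array([p[0],p[1],1.])
def onz(m,u,v,z):
    c,d=ray(m,u,v);return c+d*(z-c[2])/d[2]
def proj(m,X):
    K=np.array(m['camera_matrix']);R=np.array(m['R']);r,_=cv2.Rodrigues(R)
    return cv2.projectPoints(np.array(X,float).reshape(-1,1,3),r,np.array(m['t'],float),K,np.array([m['k1'],0,0,0,0.]))[0][:,0]
def cross(m1,p1,m2,p2):
    c1,d1=ray(m1,*p1);c2,d2=ray(m2,*p2)
    A=np.stack([d1,-d2],1);s=np.linalg.lstsq(A,c2-c1,rcond=None)[0]
    a=c1+s[0]*d1;b=c2+s[1]*d2;return (a+b)/2,np.linalg.norm(a-b)
E
python3 - <<'E'
from h import *
print(manip.finger_overhang,manip.get_obs())
for n in ['scene','side','wrist']:
    im,m=snap(n,n+'0'); print(n,m)
E
```

```text
0.014 {'time_s': 0.0, 'joints': array([-1.16217508e+01,  1.48616491e+01,  8.80125316e+01, -2.78553155e-05,
        7.72347010e+01, -1.16204068e+01]), 'qvel': array([-0.00593996, -0.13463738,  0.00258904,  0.10926822, -0.00838672,
        0.02413626]), 'effort': array([ 1.06436883e-04, -4.46029150e+01, -2.90570551e+01, -7.42485804e-05,
        1.18754001e-02, -2.51378208e-05]), 'tool_pos': array([5.49486831e-01, 1.08055243e-04, 2.44442043e-01]), 'eef_rot': array([[ 9.99998267e-01, -1.86147979e-03,  2.37043961e-05],
       [-2.29926800e-05,  3.82359343e-04,  9.99999927e-01],
       [-1.86148872e-03, -9.99998194e-01,  3.82315880e-04]]), 'ft_force': array([-0.04933663,  0.06736907,  0.46626861]), 'ft_torque': array([-0.02499651,  0.01911395,  0.01515973]), 'width': 0.9953578221901911}
scene {'camera_matrix': array([[499.5210607 ,   0.        , 248.60911512],
       [  0.        , 499.5210607 , 188.65649296],
       [  0.        ,   0.        ,   1.        ]]), 'k1': 0.008726816821477834, 'R': array([[ 0.08457988,  0.99619053, -0.02122922],
       [ 0.6637106 , -0.07221672, -0.74449512],

[... 258 characters left out ...]
    ,   1.        ]]), 'k1': 0.03613800136546259, 'R': array([[ 0.92270526, -0.38550343,  0.0014509 ],
       [-0.27308191, -0.6562708 , -0.70337394],
       [ 0.27210525,  0.64861062, -0.71081854]]), 't': array([-0.53008558,  0.12798407,  1.34586957])}
wrist {'camera_matrix': array([[293.13489639,   0.        , 254.84525069],
       [  0.        , 293.13489639, 191.12515225],
       [  0.        ,   0.        ,   1.        ]]), 'k1': -0.03820803322176409, 'R': array([[ 9.99998145e-01, -2.42704233e-05, -1.92592539e-03],
       [ 5.59895944e-04, -9.53077661e-01,  3.02725384e-01],
       [-1.84290374e-03, -3.02725900e-01, -9.53075880e-01]]), 't': array([-0.54892732, -0.03894725,  0.38114722])}
```

View pics/scene0.png

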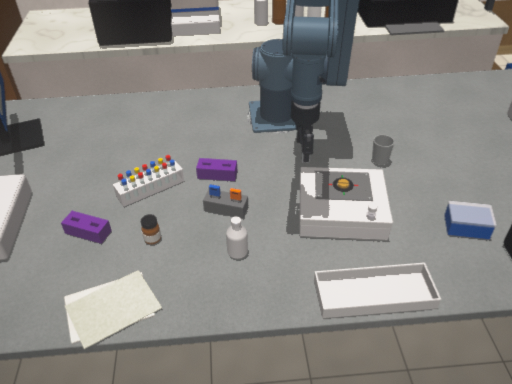

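View pics/side0.png

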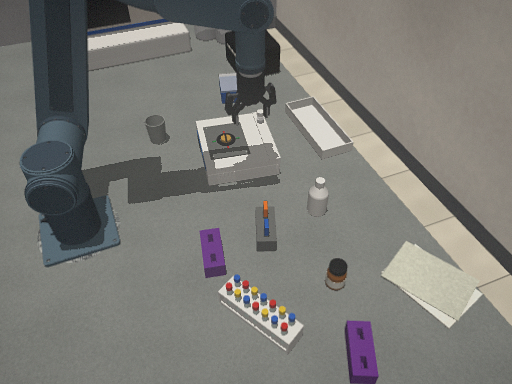

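View pics/wrist0.png

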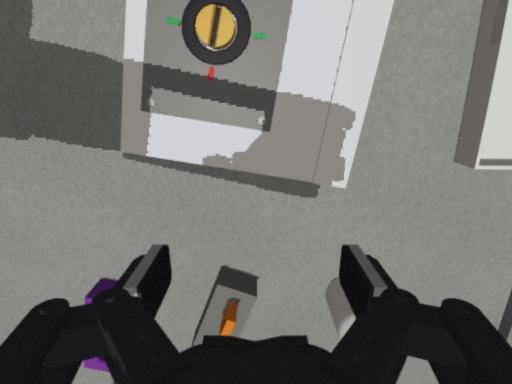

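```bash
python3 - <<'E'
from h import *
ims={n:load(n+'0') for n in ['scene','side','wrist']}
def mask(im,lo,hi,smin=120,vmin=60):
    h=cv2.cvtColor(im,cv2.COLOR_RGB2HSV); return cv2.inRange(h,(lo,smin,vmin),(hi,255,255))
for nm,lo,hi in [('orange',3,14),('blue',105,122),('brass',15,28)]:
  for n in ims:
    im,m=ims[n]; k=mask(im,lo,hi)
    c,l,s,ce=cv2.connectedComponentsWithStats(k)
    print(nm,n,[(s[i][:5].tolist(),ce[i].round(1).tolist()) for i in range(1,c) if s[i][4]>12])
for n in ['scene','side']:
    im,m=ims[n]
    cs={'scene':(245,195),'side':(255,190)}[n]
    x,y=cs; cv2.imwrite(f'pics/{n}_c.png',cv2.resize(im[y-80:y+70,x-80:x+120,::-1],None,fx=4,fy=4,interpolation=cv2.INTER_CUBIC))
im,m=ims['wrist']; cv2.imwrite('pics/w_c.png',cv2.resize(im[0:110,110:310,::-1],None,fx=4,fy=4,interpolation=cv2.INTER_CUBIC))
E
```

```text
orange scene [([273, 0, 12, 24, 244], [278.7, 10.8]), ([326, 7, 2, 9, 14], [326.6, 11.7]), ([0, 59, 16, 40, 204], [7.1, 83.7]), ([230, 188, 11, 12, 108], [235.0, 193.9]), ([142, 225, 16, 10, 82], [150.4, 230.5])]
orange side [([263, 201, 5, 16, 65], [265.3, 208.4]), ([328, 269, 18, 13, 94], [336.2, 277.0])]
orange wrist [([219, 302, 18, 35, 315], [228.6, 317.1])]
blue scene [([171, 7, 47, 5, 99], [193.2, 9.3]), ([507, 64, 5, 4, 19], [509.1, 65.6]), ([0, 115, 5, 10, 21], [2.2, 118.9]), ([150, 161, 5, 6, 19], [151.9, 163.1]), ([170, 160, 4, 5, 17], [171.6, 161.7]), ([146, 169, 4, 5, 16], [147.9, 170.9]), ([126, 171, 5, 5, 18], [128.1, 172.6]), ([122, 179, 4, 5, 19], [123.6, 180.9]), ([209, 185, 11, 11, 94], [214.2, 189.9]), ([446, 210, 48, 29, 546], [467.7, 229.5])]
blue side [([87, 19, 80, 16, 214], [127.4, 26.1]), ([221, 93, 5, 10, 32], [223.0, 96.8]), ([264, 219, 5, 16, 58], [266.0, 226.0]), ([234, 275, 6, 8, 34], [236.6, 277.8]), ([261, 293, 6, 8, 35], [263.2, 296.1]), ([244, 296, 6, 7, 32], [246.4, 298.7]), ([289, 313, 6, 8, 37], [291.6, 316.4]), ([272, 316, 6, 8, 36], [274.3, 319.0])]
blue wrist []
brass scene [([494, 0, 18, 45, 251], [505.7, 16.2]), ([158, 158, 5, 6, 25], [160.1, 160.4]), ([134, 167, 5, 6, 24], [136.1, 169.5]), ([154, 166, 5, 6, 23], [156.1, 168.3]), ([130, 175, 5, 7, 22], [131.9, 177.8]), ([338, 179, 11, 9, 87], [342.9, 182.9])]
brass side [([221, 135, 4, 6, 20], [222.6, 137.8]), ([226, 135, 5, 6, 21], [228.1, 137.3]), ([251, 287, 7, 8, 45], [254.1, 290.2]), ([234, 289, 7, 8, 44], [237.4, 292.5]), ([279, 306, 7, 9, 47], [281.9, 309.7]), ([262, 309, 6, 8, 43], [264.6, 312.4])]
brass wrist [([194, 3, 23, 43, 619], [205.3, 22.6]), ([213, 6, 22, 43, 572], [224.3, 28.7]), ([222, 321, 12, 14, 99], [227.8, 328.1])]
```

View pics/scene_c.png

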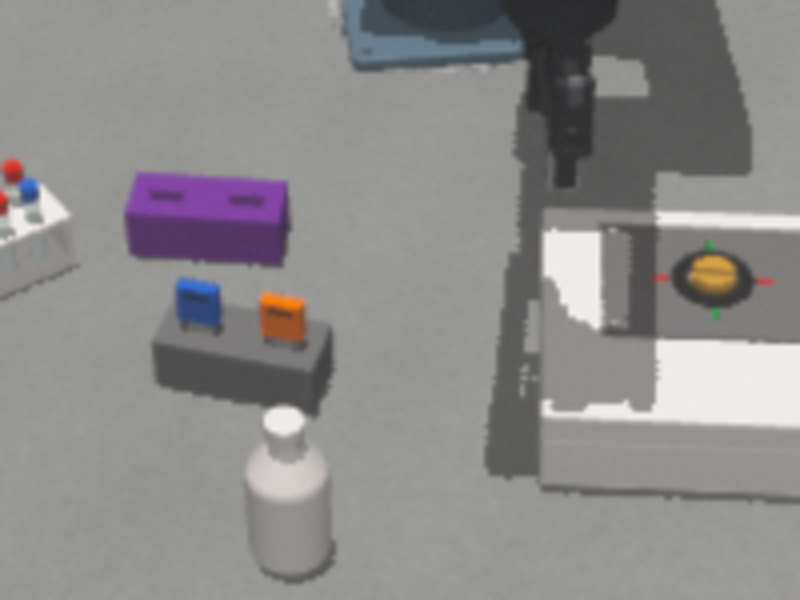

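View pics/side_c.png

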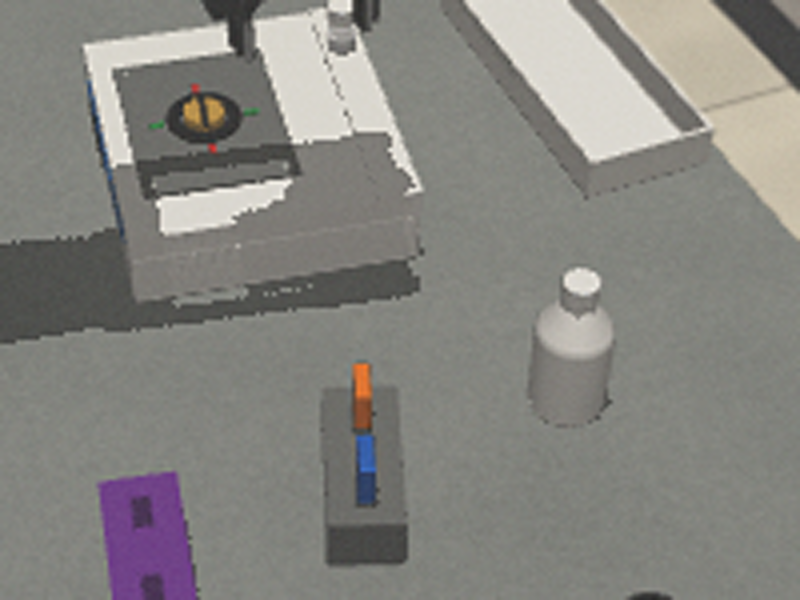

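View pics/w_c.png

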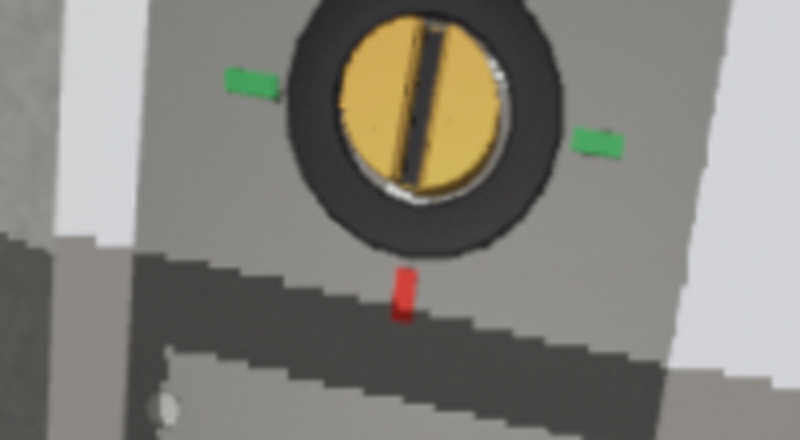

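```bash
python3 - <<'E'
from h import *
(_,ms),(_,md),(iw,mw)=[load(n+'0') for n in ['scene','side','wrist']]
print('key',cross(ms,(235,193.9),md,(265.3,208.4)),'drv',cross(ms,(214.2,189.9),md,(266,226)))
f=lambda x,y:(110+(x+.5)/4-.5,(y+.5)/4-.5)
for z in (.085,.079):
  a=onz(mw,*f(435,28),z);b=onz(mw,*f(408,186),z)
  d=a-b;print('slot',a,b,(a+b)/2,np.degrees(np.arctan2(d[1],d[0])))
print('disc ell ctr',onz(mw,*f(420,104),.085))
r=onz(mw,*f(405,295),.075);g1=onz(mw,*f(252,84),.075);g2=onz(mw,*f(598,143),.075)
d=g2-g1;print('marks',r,g1,g2,(g1+g2)/2,np.degrees(np.arctan2(d[1],d[0]))); d=(g1+g2)/2-r;print(np.degrees(np.arctan2(d[1],d[0])))
# brass triangulation scene/side
print(cross(ms,(165+(714)/4,115+273/4),md,(175+204/4,110+112/4)))
E
```

```text
key (array([ 0.51617763, -0.19374466,  0.07028624]), np.float64(0.0038107781448579532)) drv (array([ 0.49165057, -0.25615308,  0.07131094]), np.float64(0.0028841128211496113))
slot [0.51721728 0.15564814 0.085     ] [0.51009739 0.12370817 0.085     ] [0.51365733 0.13967815 0.085     ] 77.43339153937337
slot [0.51654391 0.15725505 0.079     ] [0.5092762  0.12465195 0.079     ] [0.51291006 0.1409535  0.079     ] 77.43339153937322
disc ell ctr [0.51340802 0.14051312 0.085     ]
marks [0.50706561 0.1012935  0.075     ] [0.47372106 0.14719304 0.075     ] [0.55303218 0.13434322 0.075     ] [0.51337662 0.14076813 0.075     ] -9.202971431396094
80.9167006901168
(array([0.51630096, 0.14051436, 0.08038832]), np.float64(0.00617017217032955))
```

apply_moves(
  plan=[
    {"rotation": [0, 0.124, 0], "travel": [0, 0, 0], "fingers": 50},
    {"rotation": [0, 0.124, 0], "travel": [0, 0, 0], "fingers": 50},
    {"rotation": [0, 0.124, 0], "travel": [0, 0, 0], "fingers": 50},
    {"rotation": [0, 0, 0], "travel": [8, 0, -38], "fingers": 50},
    {"rotation": [0, 0, 0], "travel": [8, 0, -38], "fingers": 50},
    {"rotation": [0, 0, 0], "travel": [8, 0, -38], "fingers": 50},
    {"rotation": [0, 0, 0], "travel": [8, 0, -38], "fingers": 50},
    {"rotation": [0, 0, 0], "travel": [8, 0, -38], "fingers": 50},
    {"rotation": [0, 0, 0], "travel": [0, 0, 0], "fingers": 50},
    {"rotation": [0, 0, 0], "travel": [0, 0, 0], "fingers": 50},
  ],
)

```text
time_s: 0.98
tool_pos: [0.5126, -0.1958, 0.2405]
eef_rot: [[0.927, -0.007, 0.374], [-0.374, 0.003, 0.927], [-0.008, -1.0, 0.001]]
ft_force: [-0.2, -0.6, -0.1]
width: 0.587
```

```bash
cat >> h.py <<'E'
def st():
    o=manip.get_obs();R=o['eef_rot'];print('t%.2f'%o['time_s'],'pos',(o['tool_pos']*1000).round(1),'yaw',np.degrees(np.arctan2(R[1,0],R[0,0])).round(2),'tilt x,z',R[2,0].round(4),R[2,2].round(4),'F',o['ft_force'].round(2),'T',o['ft_torque'].round(3),'w',round(o['width']*85.4,1));return o
def delta(target_mm,yaw=None):
    o=manip.get_obs();R=o['eef_rot'];print('tool travel mm',(R.T@(np.array(target_mm)-o['tool_pos']*1000)).round(2))
    if yaw is not None:
        y=np.radians(yaw);Rt=np.array([[np.cos(y),-np.sin(y),0],[np.sin(y),np.cos(y),0],[0,0,1]])@np.array([[1,0,0],[0,0,1],[0,-1,0.]])
        print('rotvec',cv2.Rodrigues(R.T@Rt)[0].ravel().round(4))
E
python3 - <<'E'
from h import *
st();im,m=snap('wrist','wrist1')
E
```

```text
t0.98 pos [ 512.6 -195.8  240.5] yaw -21.96 tilt x,z -0.0076 0.0006 F [-0.22 -0.63 -0.07] T [ 0.048 -0.015  0.002] w 50.2
```

View pics/wrist1.png

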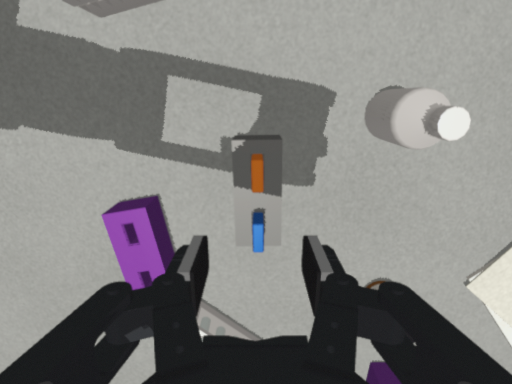

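```bash
python3 - <<'E'
from h import *
im,m=load('wrist1')
cv2.imwrite('pics/w1c.png',cv2.resize(im[125:265,205:310,::-1],None,fx=5,fy=5,interpolation=cv2.INTER_CUBIC)[:600])
h=cv2.cvtColor(im,cv2.COLOR_RGB2HSV)
for n,lo,hi in [('o',3,16),('b',104,122)]:
    k=cv2.inRange(h,(lo,120,60),(hi,255,255)); c,l,s,ce=cv2.connectedComponentsWithStats(k);i=1+np.argmax(s[1:,4])
    print(n,s[i],ce[i]); 
    pts=np.argwhere(l==i)[:,::-1].astype(np.float32);print(cv2.minAreaRect(pts))
print('cap',onz(m,453,123,.130))
E
```

```text
o [251 154  13  38 475] [256.98526316 172.72      ]
((257.0, 172.5), (37.0, 12.0), 90.0)
b [253 213  11  39 410] [257.84146341 232.15609756]
((258.0, 232.0), (38.0, 10.0), 90.0)
cap [ 0.68300211 -0.19957487  0.13      ]
```

View pics/w1c.png

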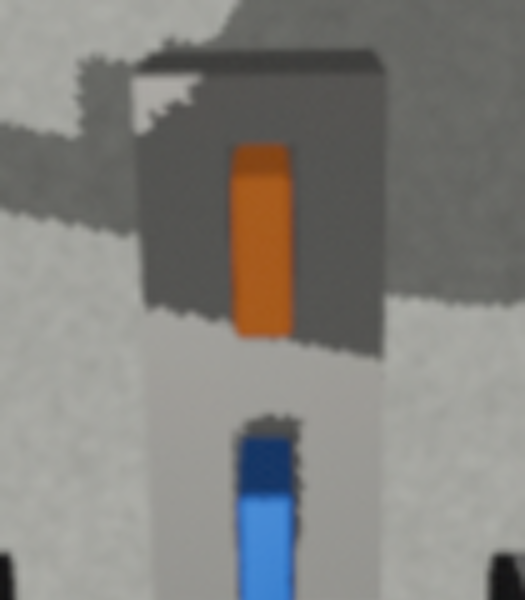

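```bash
python3 - <<'E'
from h import *
im,m=load('wrist1')
f=lambda x,y:(205+(x+.5)/5-.5,125+(y+.5)/5-.5)
k=[onz(m,*f(*p),.088) for p in [(231,175),(292,175),(294,337),(234,337)]]
print(np.round(k,4)); c=np.mean(k,0);print('key',c)
d=(k[0]+k[1]-k[2]-k[3])/2;print('yaw',np.degrees(np.arctan2(d[1],d[0]))-90,np.linalg.norm(d),np.linalg.norm(k[0]-k[1]))
L=[onz(m,*f(*p),.046) for p in [(133,75),(152,560),(385,70),(383,560)]];print(np.round(L,4))
for a,b in((0,1),(2,3)):
    d=L[a]-L[b];print(np.degrees(np.arctan2(d[1],d[0]))-90)
print('far edge mid',(L[0]+L[2])/2,np.linalg.norm(L[0]-L[2]))
E
```

```text
[[ 0.5153 -0.1744  0.088 ]
 [ 0.5263 -0.1789  0.088 ]
 [ 0.5145 -0.2099  0.088 ]
 [ 0.5033 -0.2054  0.088 ]]
key [ 0.51483506 -0.19216437  0.088     ]
yaw -20.971604050377834 0.033222365953645604 0.011910364966915127
[[ 0.4996 -0.1533  0.046 ]
 [ 0.4572 -0.2632  0.046 ]
 [ 0.5514 -0.1729  0.046 ]
 [ 0.5096 -0.284   0.046 ]]
-21.09961410508005
-20.619269133235065
far edge mid [ 0.52553486 -0.16307644  0.046     ] 0.05540990390185565
```

```bash
python3 - <<'E'
from h import *
st();delta([514.8,-192.2,110],-20.9)
E
```

```text
t1.03 pos [ 512.7 -195.8  240.4] yaw -21.92 tilt x,z -0.0075 -0.0004 F [ 0.41 -0.81 -0.67] T [-0.046  0.059 -0.049] w 50.3
tool travel mm [  1.57 130.43   4.22]
rotvec [ 0.0004 -0.0178 -0.0075]
```

apply_moves(
  plan=[
    {"rotation": [0, -0.018, -0.0075], "travel": [1.6, 0, 4.2], "fingers": 50},
    {"rotation": [0, 0, 0], "travel": [0, 36, 0], "fingers": 50},
    {"rotation": [0, 0, 0], "travel": [0, 36, 0], "fingers": 50},
    {"rotation": [0, 0, 0], "travel": [0, 36, 0], "fingers": 50},
    {"rotation": [0, 0, 0], "travel": [0, 18, 0], "fingers": 50},
    {"rotation": [0, 0, 0], "travel": [0, 0, 0], "fingers": 50},
  ],
)

```text
time_s: 1.53
tool_pos: [0.5213, -0.1846, 0.1136]
eef_rot: [[0.939, 0.011, 0.343], [-0.343, -0.003, 0.939], [0.011, -1.0, 0.0]]
ft_force: [-0.6, 0.6, 0.5]
width: 0.585
```

```bash
python3 - <<'E'
from h import *
st();delta([514.8,-192.2,69],-20.9);snap('wrist','wrist2')
E
```

```text
t1.53 pos [ 521.3 -184.6  113.6] yaw -20.07 tilt x,z 0.0112 0.0005 F [-0.62  0.56  0.51] T [ 0.076  0.006 -0.034] w 49.9
tool travel mm [-3.95 44.6  -9.37]
rotvec [-0.0005  0.0145  0.0112]
```

View pics/wrist2.png

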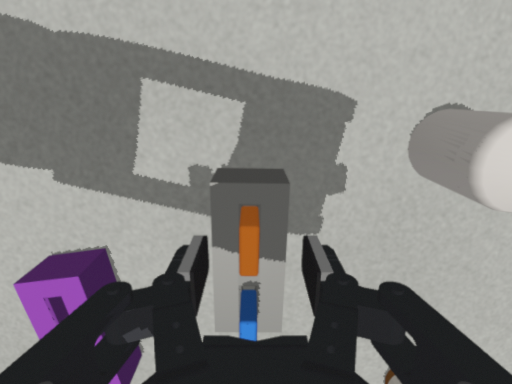

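apply_moves(
  plan=[
    {"rotation": [0, 0.0145, 0.011], "travel": [-4, 0, -9.4], "fingers": 50},
    {"rotation": [0, 0, 0], "travel": [0, 0, 0], "fingers": 50},
    {"rotation": [0, 0, 0], "travel": [0, 0, 0], "fingers": 50},
  ],
)

```text
time_s: 1.83
tool_pos: [0.5166, -0.1909, 0.1185]
eef_rot: [[0.936, 0.004, 0.353], [-0.353, -0.002, 0.936], [0.005, -1.0, -0.0]]
ft_force: [1.1, -0.4, 0.6]
width: 0.59
```

```bash
python3 - <<'E'
from h import *
st();delta([514.8,-192.2,69],-20.9)
E
```

```text
t1.83 pos [ 516.6 -190.9  118.5] yaw -20.68 tilt x,z 0.0045 -0.0001 F [ 1.06 -0.39  0.55] T [-0.005  0.012  0.047] w 50.4
tool travel mm [-1.43 49.53 -1.82]
rotvec [0.0001 0.0039 0.0045]
```

apply_moves(
  plan=[
    {"rotation": [0, 0.004, 0.0045], "travel": [-1.4, 0, -1.8], "fingers": 50},
    {"rotation": [0, 0, 0], "travel": [0, 0, 0], "fingers": 50},
  ],
)

```text
time_s: 2.0
tool_pos: [0.5161, -0.1931, 0.1215]
eef_rot: [[0.934, 0.004, 0.357], [-0.357, -0.003, 0.934], [0.005, -1.0, -0.001]]
ft_force: [0.3, -0.0, 0.1]
width: 0.585
```

apply_moves(
  plan=[
    {"rotation": [0, 0, 0], "travel": [0, 0, 0], "fingers": 50},
  ],
)

```text
time_s: 2.08
tool_pos: [0.5165, -0.1936, 0.1226]
eef_rot: [[0.934, 0.006, 0.357], [-0.357, -0.004, 0.934], [0.007, -1.0, -0.001]]
ft_force: [0.8, 0.4, -0.2]
width: 0.589
```

apply_moves(
  plan=[
    {"rotation": [0, 0, 0], "travel": [0, 0, 0], "fingers": 50},
  ],
)

```text
time_s: 2.17
tool_pos: [0.5169, -0.194, 0.1233]
eef_rot: [[0.934, 0.007, 0.358], [-0.358, -0.005, 0.934], [0.009, -1.0, -0.002]]
ft_force: [0.5, 0.2, -0.3]
width: 0.581
```

apply_moves(
  plan=[
    {"rotation": [0, 0, 0], "travel": [0, 10, 0], "fingers": 50},
  ],
)

```text
time_s: 2.25
tool_pos: [0.5184, -0.195, 0.1153]
eef_rot: [[0.934, 0.011, 0.358], [-0.358, -0.007, 0.934], [0.013, -1.0, -0.003]]
ft_force: [1.2, 0.5, 0.2]
width: 0.583
```

apply_moves(
  plan=[
    {"rotation": [0, 0, 0], "travel": [0, 0, 0], "fingers": 50},
  ],
)

```text
time_s: 2.33
tool_pos: [0.5174, -0.1945, 0.1135]
eef_rot: [[0.934, 0.009, 0.358], [-0.358, -0.006, 0.934], [0.011, -1.0, -0.002]]
ft_force: [-0.3, 0.4, -0.0]
width: 0.583
```

apply_moves(
  plan=[
    {"rotation": [0, 0, 0], "travel": [0, 0, 0], "fingers": 50},
  ],
)

```text
time_s: 2.42
tool_pos: [0.5174, -0.1945, 0.1132]
eef_rot: [[0.934, 0.009, 0.358], [-0.358, -0.006, 0.934], [0.011, -1.0, -0.002]]
ft_force: [-0.1, 0.9, 0.4]
width: 0.583
```

```bash
python3 - <<'E'
from h import *
st();delta([514.8,-192.2,69],-20.9)
E
```

```text
t2.42 pos [ 517.4 -194.5  113.2] yaw -20.98 tilt x,z 0.0105 -0.0021 F [-0.1   0.93  0.42] T [0.014 0.021 0.016] w 49.8
tool travel mm [-3.71 44.17  1.36]
rotvec [ 0.0021 -0.0014  0.0105]
```

apply_moves(
  plan=[
    {"rotation": [0.002, 0, 0.01], "travel": [-3.7, 10, 1.4], "fingers": 50},
    {"rotation": [0, 0, 0], "travel": [0, 10, 0], "fingers": 50},
    {"rotation": [0, 0, 0], "travel": [0, 0, 0], "fingers": 50},
  ],
)

```text
time_s: 2.67
tool_pos: [0.5139, -0.1915, 0.0908]
eef_rot: [[0.934, -0.001, 0.358], [-0.358, 0.001, 0.934], [-0.001, -1.0, 0.0]]
ft_force: [0.1, 0.5, -0.7]
width: 0.582
```

```bash
python3 - <<'E'
from h import *
st();delta([514.8,-192.2,69],-20.9)
E
```

```text
t2.67 pos [ 513.9 -191.5   90.8] yaw -20.99 tilt x,z -0.0013 0.0003 F [ 0.09  0.53 -0.74] T [-0.034 -0.004 -0.04 ] w 49.7
tool travel mm [ 1.12 21.81 -0.34]
rotvec [-0.0003 -0.0015 -0.0013]
```

apply_moves(
  plan=[
    {"rotation": [0, 0, 0], "travel": [1, 10, -0.3], "fingers": 50},
    {"rotation": [0, 0, 0], "travel": [0, 9, 0], "fingers": 50},
    {"rotation": [0, 0, 0], "travel": [0, 0, 0], "fingers": 50},
    {"rotation": [0, 0, 0], "travel": [0, 0, 0], "fingers": 50},
  ],
)

```text
time_s: 3.0
tool_pos: [0.5138, -0.1915, 0.0677]
eef_rot: [[0.934, -0.004, 0.358], [-0.358, 0.003, 0.934], [-0.005, -1.0, 0.001]]
ft_force: [0.2, -0.0, -0.5]
width: 0.59
```

```bash
python3 - <<'E'
from h import *
st();delta([514.8,-192.2,69],-20.9);snap('wrist','wrist3')
E
```

```text
t3.00 pos [ 513.8 -191.5   67.7] yaw -20.98 tilt x,z -0.0049 0.001 F [ 0.19 -0.03 -0.53] T [ 0.023 -0.016  0.013] w 50.4
tool travel mm [ 1.18 -1.29 -0.27]
rotvec [-0.001  -0.0014 -0.0049]
```

View pics/wrist3.png

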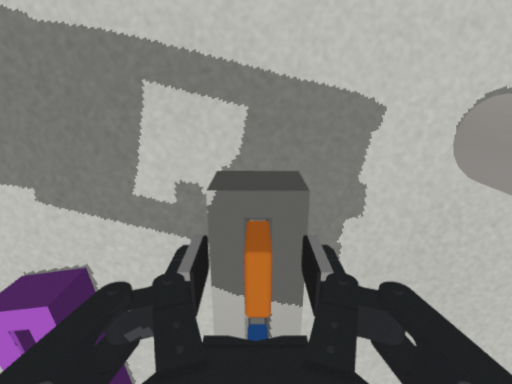

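apply_moves(
  plan=[
    {"rotation": [-0.001, -0.001, -0.005], "travel": [1.2, -1.3, -0.3], "fingers": 30},
    {"rotation": [0, 0, 0], "travel": [0, 0, 0], "fingers": 20},
  ],
)

```text
time_s: 3.22
tool_pos: [0.5149, -0.1923, 0.0692]
eef_rot: [[0.934, 0.0, 0.357], [-0.357, -0.0, 0.934], [0.0, -1.0, 0.0]]
ft_force: [0.5, 0.5, -0.6]
width: 0.314
```

```bash
python3 - <<'E'
from h import *
st();delta([514.8,-192.2,69],-20.9)
E
```

```text
t3.22 pos [ 514.9 -192.3   69.2] yaw -20.92 tilt x,z 0.0003 0.0 F [ 0.49  0.52 -0.62] T [-0.062 -0.002 -0.025] w 26.8
tool travel mm [-0.15  0.17  0.03]
rotvec [-0.     -0.0003  0.0003]
```

Perfectly placed; close.

apply_moves(
  plan=[
    {"rotation": [0, 0, 0], "travel": [0, 0, 0], "fingers": 8},
    {"rotation": [0, 0, 0], "travel": [0, 0, 0], "fingers": 4},
    {"rotation": [0, 0, 0], "travel": [0, 0, 0], "fingers": 4},
    {"rotation": [0, 0, 0], "travel": [0, 0, 0], "fingers": 4},
    {"rotation": [0, 0, 0], "travel": [0, 0, 0], "fingers": 4},
  ],
)

```text
time_s: 3.63
tool_pos: [0.5158, -0.1928, 0.0707]
eef_rot: [[0.934, 0.003, 0.357], [-0.357, -0.002, 0.934], [0.003, -1.0, -0.001]]
ft_force: [0.0, -0.5, -1.3]
width: 0.131
```

```bash
python3 - <<'E'
from h import *
st();delta([514.8,-192.2,69],-20.9)
E
```

```text
t3.63 pos [ 515.8 -192.8   70.7] yaw -20.91 tilt x,z 0.0035 -0.0006 F [ 0.03 -0.47 -1.27] T [-0.002  0.034  0.008] w 11.2
tool travel mm [-1.14  1.74  0.22]
rotvec [ 0.0006 -0.0002  0.0035]
```

apply_moves(
  plan=[
    {"rotation": [0, 0, 0], "travel": [-0.5, -15, 0], "fingers": 4},
    {"rotation": [0, 0, 0], "travel": [0, -15, 0], "fingers": 4},
    {"rotation": [0, 0, 0], "travel": [0, -15, 0], "fingers": 4},
    {"rotation": [0, 0, 0], "travel": [0, -25, 0], "fingers": 4},
    {"rotation": [0, 0, 0], "travel": [0, -30, 0], "fingers": 4},
    {"rotation": [0, 0, 0], "travel": [0, -30, 0], "fingers": 4},
    {"rotation": [0, 0, 0], "travel": [0, 0, 0], "fingers": 4},
    {"rotation": [0, 0, 0], "travel": [0, 0, 0], "fingers": 4},
    {"rotation": [0, 0, 0], "travel": [0, 0, 0], "fingers": 4},
  ],
)

```text
time_s: 4.38
tool_pos: [0.5137, -0.1916, 0.205]
eef_rot: [[0.934, -0.0, 0.357], [-0.357, 0.0, 0.934], [-0.0, -1.0, 0.0]]
ft_force: [-0.6, -0.2, -1.4]
width: 0.132
```

```bash
python3 - <<'E'
from h import *
st();snap('side','side4');im,m=snap('wrist','wrist4');delta([513.5,40.5,200],-10.5)
E
```

```text
t4.38 pos [ 513.7 -191.6  205. ] yaw -20.92 tilt x,z -0.0002 0.0002 F [-0.59 -0.17 -1.39] T [ 0.043 -0.027  0.018] w 11.3
tool travel mm [-82.17   4.14 216.59]
rotvec [-0.0011 -0.1819 -0.0031]
```

View pics/wrist4.png

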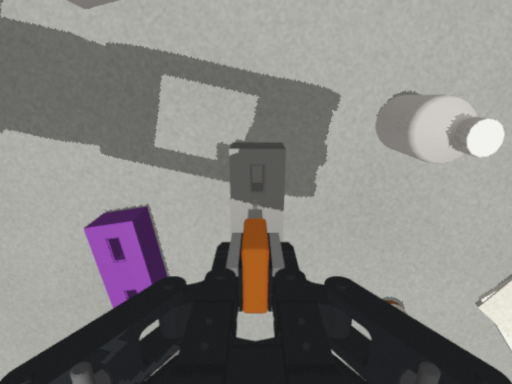

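View pics/side4.png

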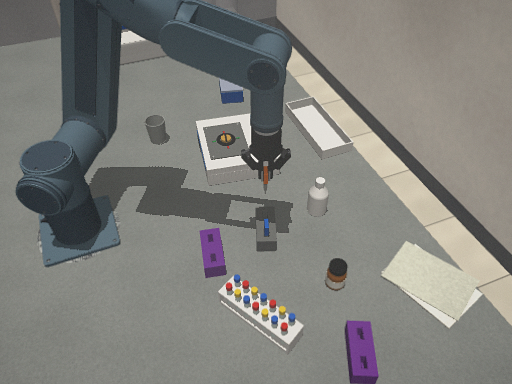

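apply_moves(
  plan=[
    {"rotation": [0, -0.09, 0], "travel": [0, 0, 0], "fingers": 4},
    {"rotation": [0, -0.09, 0], "travel": [0, 0, 0], "fingers": 4},
    {"rotation": [0, 0, 0], "travel": [0, 0, 0], "fingers": 4},
    {"rotation": [0, 0, 0], "travel": [-4, 0, 20], "fingers": 4},
    {"rotation": [0, 0, 0], "travel": [-8, 0, 36], "fingers": 4},
    {"rotation": [0, 0, 0], "travel": [-8, 0, 36], "fingers": 4},
    {"rotation": [0, 0, 0], "travel": [-8, 0, 36], "fingers": 4},
    {"rotation": [0, 0, 0], "travel": [-8, 0, 36], "fingers": 4},
    {"rotation": [0, 0, 0], "travel": [-8, 0, 36], "fingers": 4},
    {"rotation": [0, 0, 0], "travel": [-8, 0, 36], "fingers": 4},
    {"rotation": [0, 0, 0], "travel": [-4, 0, 20], "fingers": 4},
    {"rotation": [0, 0, 0], "travel": [0, 0, 0], "fingers": 4},
    {"rotation": [0, 0, 0], "travel": [0, 0, 0], "fingers": 4},
    {"rotation": [0, 0, 0], "travel": [0, 0, 0], "fingers": 4},
    {"rotation": [0, 0, 0], "travel": [0, 0, 0], "fingers": 4},
  ],
)

```text
time_s: 5.73
tool_pos: [0.4978, 0.081, 0.1885]
eef_rot: [[0.977, -0.031, 0.212], [-0.212, 0.01, 0.977], [-0.032, -0.999, 0.003]]
ft_force: [-0.2, 0.7, -0.2]
width: 0.128
```

```bash
python3 - <<'E'
from h import *
st();im,m=snap('wrist','wrist5');st()
E
```

```text
t5.73 pos [497.8  81.  188.5] yaw -12.26 tilt x,z -0.0321 0.0029 F [-0.25  0.65 -0.16] T [-0.048  0.011 -0.022] w 10.9
t5.78 pos [497.8  80.8 188.5] yaw -12.28 tilt x,z -0.0322 0.0029 F [-0.17  0.13 -0.98] T [-0.007 -0.016 -0.033] w 11.1
```

View pics/wrist5.png

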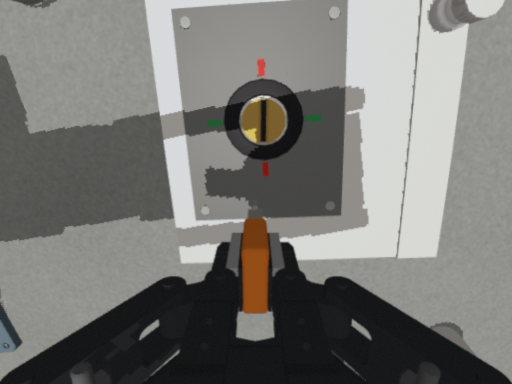

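```bash
python3 - <<'E'
from h import *
im,m=load('wrist5')
h=cv2.cvtColor(im,cv2.COLOR_RGB2HSV)[0:200,180:345]
r=cv2.inRange(h,(0,150,50),(8,255,255))|cv2.inRange(h,(172,150,50),(180,255,255))
g=cv2.inRange(h,(50,100,30),(85,255,255)); b=cv2.inRange(h,(14,100,60),(32,255,255))
def cc(k,n):
    c,l,s,ce=cv2.connectedComponentsWithStats(k); i=1+np.argsort(-s[1:,4])[:n]; print(s[i].tolist()); return [ce[j]+[180,0] for j in i]
R_=cc(r,2);G=cc(g,2);B=cc(b,2)
print(R_,G,B)
W=lambda p,z:onz(m,*p,z)
r1,r2=sorted([W(p,.075) for p in R_],key=lambda p:p[1]);g1,g2=sorted([W(p,.075) for p in G],key=lambda p:p[0])
ang=lambda d:np.degrees(np.arctan2(d[1],d[0]))
print('red mid',(r1+r2)/2,ang(r2-r1)-90,np.linalg.norm(r2-r1),'green',(g1+g2)/2,ang(g2-g1),np.linalg.norm(g2-g1))
bb=[W(p,.085) for p in B];print('brass mid',(bb[0]+bb[1])/2, [x.round(4) for x in bb])
pts=np.argwhere(b>0)[:,::-1].astype(np.float32)+[180,0]; pts=pts.astype(np.float32)
e=cv2.fitEllipse(cv2.convexHull(pts));print(e,W(e[0],.085))
cv2.imwrite('pics/w5c.png',cv2.resize(im[50:190,195:335,::-1],None,fx=4,fy=4,interpolation=cv2.INTER_CUBIC))
E
```

```text
[[78, 60, 6, 16, 84], [83, 162, 6, 14, 73]]
[[126, 115, 15, 7, 95], [27, 120, 15, 7, 92]]
[[62, 99, 23, 44, 652], [86, 99, 19, 44, 648]]
[array([260.75      ,  66.96428571]), array([265.12328767, 168.68493151])] [array([312.94736842, 117.93684211]), array([213.54347826, 122.81521739])] [array([252.51687117, 120.54601227]), array([273.61728395, 120.52777778])]
red mid [0.51339811 0.14054754 0.075     ] -9.293879801812636 0.0805649658308341 green [0.51324508 0.14044876 0.075     ] -9.35203251381204 0.08059337137343539
brass mid [0.51353688 0.14090792 0.085     ] [array([0.5055, 0.1426, 0.085 ]), array([0.5215, 0.1392, 0.085 ])]
((263.045166015625, 120.72808837890625), (43.17729187011719, 44.34441375732422), 17.274843215942383) [0.51349831 0.14076488 0.085     ]
```

View pics/w5c.png

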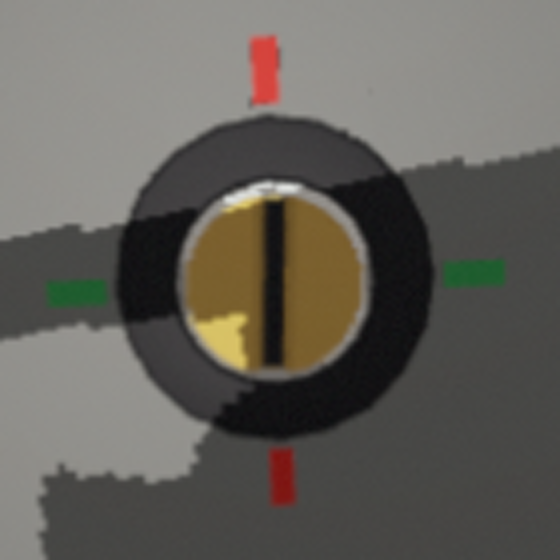

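```bash
python3 - <<'E'
from h import *
st();delta([513.4,140.6,188],-11.5)
E
```

```text
t5.78 pos [497.8  80.8 188.5] yaw -12.28 tilt x,z -0.0322 0.0029 F [-0.17  0.13 -0.98] T [-0.007 -0.016 -0.033] w 11.1
tool travel mm [ 2.57  0.57 61.78]
rotvec [-0.0031 -0.0137 -0.0322]
```

apply_moves(
  plan=[
    {"rotation": [-0.003, -0.014, -0.032], "travel": [0, 0, 0], "fingers": 4},
    {"rotation": [0, 0, 0], "travel": [1, 0, 15], "fingers": 4},
    {"rotation": [0, 0, 0], "travel": [1, 0, 20], "fingers": 4},
    {"rotation": [0, 0, 0], "travel": [1, 0, 15], "fingers": 4},
    {"rotation": [0, 0, 0], "travel": [0, 0, 0], "fingers": 4},
    {"rotation": [0, 0, 0], "travel": [0, 0, 0], "fingers": 4},
  ],
)

```text
time_s: 6.28
tool_pos: [0.513, 0.1218, 0.1877]
eef_rot: [[0.977, 0.0, 0.214], [-0.214, -0.003, 0.977], [0.001, -1.0, -0.002]]
ft_force: [0.3, 0.1, -0.7]
width: 0.129
```

```bash
python3 - <<'E'
from h import *
st();delta([513.4,140.6,178],-11.5)
E
```

```text
t6.28 pos [513.  121.8 187.7] yaw -12.36 tilt x,z 0.0008 -0.0025 F [ 0.33  0.05 -0.66] T [-0.015 -0.061  0.023] w 11.1
tool travel mm [-3.64  9.61 18.49]
rotvec [ 0.0025 -0.0151  0.0008]
```

apply_moves(
  plan=[
    {"rotation": [0.002, -0.015, 0], "travel": [-3.6, 5, 12], "fingers": 4},
    {"rotation": [0, 0, 0], "travel": [0, 5, 5], "fingers": 4},
    {"rotation": [0, 0, 0], "travel": [0, 0, 0], "fingers": 4},
    {"rotation": [0, 0, 0], "travel": [0, 0, 0], "fingers": 4},
  ],
)

```text
time_s: 6.62
tool_pos: [0.513, 0.1373, 0.1761]
eef_rot: [[0.979, -0.0, 0.202], [-0.202, -0.001, 0.979], [0.0, -1.0, -0.001]]
ft_force: [1.0, -0.4, 0.3]
width: 0.134
```

```bash
python3 - <<'E'
from h import *
st();delta([513.4,140.6,162],-11.5)
E
```

```text
t6.62 pos [513.  137.3 176.1] yaw -11.68 tilt x,z 0.0 -0.0014 F [ 1.01 -0.43  0.26] T [ 0.016 -0.054 -0.011] w 11.4
tool travel mm [-0.29 14.13  3.35]
rotvec [ 0.0014 -0.0031  0.    ]
```

apply_moves(
  plan=[
    {"rotation": [0.001, -0.003, 0], "travel": [-0.3, 7, 3.3], "fingers": 4},
    {"rotation": [0, 0, 0], "travel": [0, 5, 0], "fingers": 4},
    {"rotation": [0, 0, 0], "travel": [0, 0, 0], "fingers": 4},
    {"rotation": [0, 0, 0], "travel": [0, 0, 0], "fingers": 4},
  ],
)

```text
time_s: 6.95
tool_pos: [0.5129, 0.1402, 0.1623]
eef_rot: [[0.98, -0.001, 0.2], [-0.2, -0.001, 0.98], [-0.001, -1.0, -0.001]]
ft_force: [-0.1, -0.7, -0.8]
width: 0.132
```

```bash
python3 - <<'E'
from h import *
st();delta([513.4,140.6,162],-11.5)
for n in ['wrist','scene','side']: snap(n,n+'6')
im,m=load('wrist6');cv2.imwrite('pics/w6c.png',cv2.resize(im[120:320,160:350,::-1],None,fx=3,fy=3,interpolation=cv2.INTER_CUBIC))
im,m=load('scene6');a=cv2.resize(im[130:230,290:400,::-1],None,fx=5,fy=5,interpolation=cv2.INTER_CUBIC);cv2.imwrite('pics/s6c.png',a)
im,m=load('side6');a=cv2.resize(im[60:180,190:290,::-1],None,fx=5,fy=5,interpolation=cv2.INTER_CUBIC);cv2.imwrite('pics/d6c.png',a)
E
```

```text
t6.95 pos [512.9 140.2 162.3] yaw -11.52 tilt x,z -0.001 -0.0009 F [-0.09 -0.66 -0.83] T [ 0.044 -0.013 -0.008] w 11.3
tool travel mm [0.37 0.34 0.49]
rotvec [ 0.0009 -0.0004 -0.001 ]
```

View pics/w6c.png

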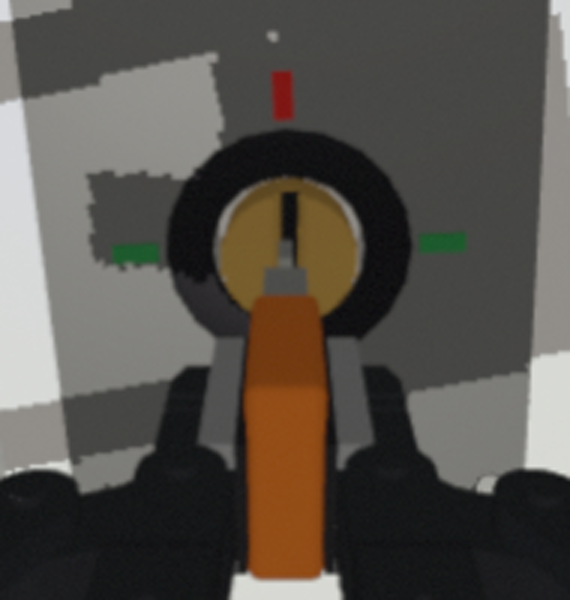

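View pics/s6c.png

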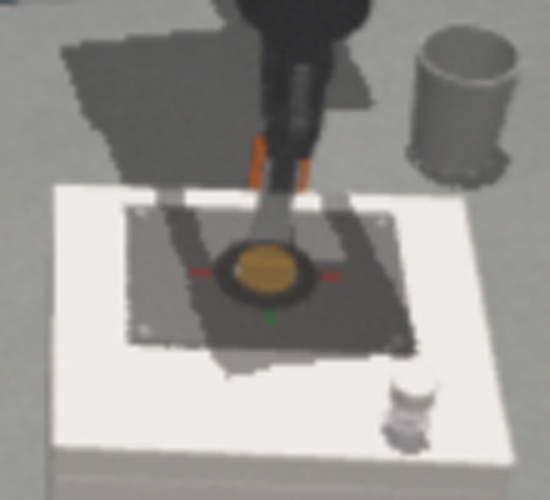

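View pics/d6c.png

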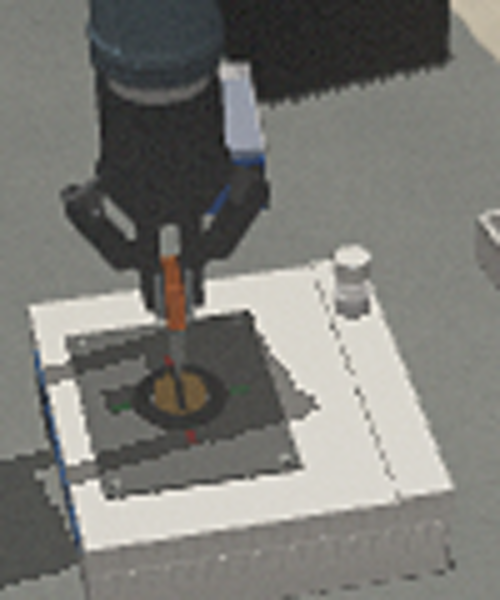

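apply_moves(
  plan=[
    {"rotation": [0.001, 0, -0.001], "travel": [0.5, 5, 0.3], "fingers": 4},
    {"rotation": [0, 0, 0], "travel": [0, 4, 0], "fingers": 4},
    {"rotation": [0, 0, 0], "travel": [0, 0, 0], "fingers": 4},
    {"rotation": [0, 0, 0], "travel": [0, 0, 0], "fingers": 4},
  ],
)

```text
time_s: 7.43
tool_pos: [0.5143, 0.1403, 0.1535]
eef_rot: [[0.98, 0.002, 0.2], [-0.2, 0.0, 0.98], [0.002, -1.0, 0.001]]
ft_force: [-0.6, 0.8, -1.5]
width: 0.127
```

```bash
python3 - <<'E'
from h import *
st();delta([513.5,140.6,148],-11.5)
for n in ['wrist']: snap(n,n+'7')
im,m=load('wrist7');cv2.imwrite('pics/w7c.png',cv2.resize(im[160:260,205:305,::-1],None,fx=6,fy=6,interpolation=cv2.INTER_CUBIC))
E
```

```text
t7.43 pos [514.3 140.3 153.5] yaw -11.53 tilt x,z 0.0024 0.0007 F [-0.6   0.77 -1.49] T [ 0.025 -0.015  0.003] w 10.9
tool travel mm [-0.88  5.54  0.15]
rotvec [-0.0007 -0.0006  0.0024]
```

View pics/w7c.png

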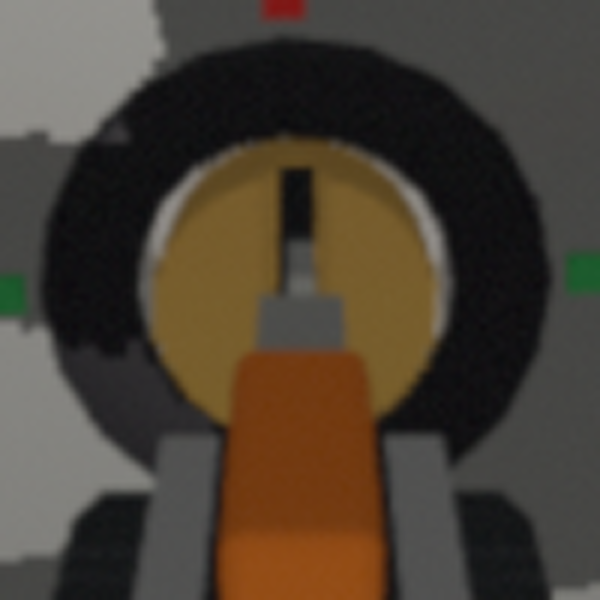

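apply_moves(
  plan=[
    {"rotation": [0, 0, 0.002], "travel": [-0.4, 4, 0], "fingers": 4},
    {"rotation": [0, 0, 0], "travel": [0, 2, 0], "fingers": 4},
    {"rotation": [0, 0, 0], "travel": [0, 0, 0], "fingers": 4},
  ],
)

```text
time_s: 7.73
tool_pos: [0.514, 0.1404, 0.1471]
eef_rot: [[0.98, 0.001, 0.2], [-0.2, 0.001, 0.98], [0.0, -1.0, 0.001]]
ft_force: [0.1, 0.8, -1.5]
width: 0.131
```

```bash
python3 - <<'E'
from h import *
st();delta([513.8,140.6,142],-11.5)
E
```

```text
t7.73 pos [514.  140.4 147.1] yaw -11.53 tilt x,z 0.0004 0.0008 F [ 0.15  0.78 -1.54] T [ 0.03  -0.022 -0.   ] w 11.2
tool travel mm [-0.22  5.14  0.2 ]
rotvec [-0.0008 -0.0006  0.0004]
```

apply_moves(
  plan=[
    {"rotation": [0, 0, 0], "travel": [-0.2, 2, 0], "fingers": 4},
    {"rotation": [0, 0, 0], "travel": [0, 1.5, 0], "fingers": 4},
    {"rotation": [0, 0, 0], "travel": [0, 0, 0], "fingers": 4},
  ],
)

```text
time_s: 7.98
tool_pos: [0.5137, 0.1404, 0.1431]
eef_rot: [[0.98, 0.0, 0.2], [-0.2, 0.001, 0.98], [0.0, -1.0, 0.001]]
ft_force: [-0.9, -0.5, -0.0]
width: 0.129
```

```bash
python3 - <<'E'
from h import *
st();delta([513.8,140.6,139.7],-11.5)
for n in ['wrist']: snap(n,n+'8')
im,m=load('wrist8');cv2.imwrite('pics/w8c.png',cv2.resize(im[170:270,205:305,::-1],None,fx=6,fy=6,interpolation=cv2.INTER_CUBIC))
E
```

```text
t7.98 pos [513.7 140.4 143.1] yaw -11.53 tilt x,z 0.0003 0.0007 F [-0.94 -0.5  -0.04] T [0.017 0.025 0.07 ] w 11.0
tool travel mm [0.03 3.45 0.21]
rotvec [-0.0007 -0.0006  0.0003]
```

View pics/w8c.png

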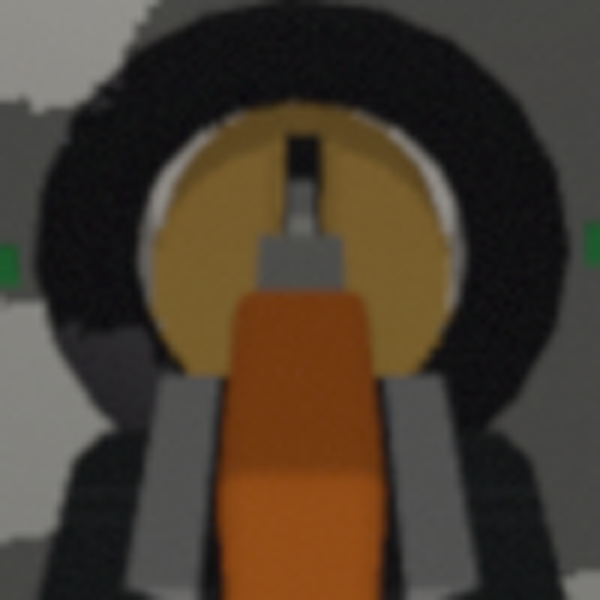

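apply_moves(
  plan=[
    {"rotation": [0, 0, 0], "travel": [0, 1.5, 0], "fingers": 4},
    {"rotation": [0, 0, 0], "travel": [0, 1, 0], "fingers": 4},
  ],
)

```text
time_s: 8.2
tool_pos: [0.514, 0.1404, 0.1409]
eef_rot: [[0.98, 0.001, 0.2], [-0.2, 0.001, 0.98], [0.001, -1.0, 0.001]]
ft_force: [0.1, -0.3, -0.8]
width: 0.133
```

apply_moves(
  plan=[
    {"rotation": [0, 0, 0], "travel": [0, 1, 0], "fingers": 4},
  ],
)

```text
time_s: 8.28
tool_pos: [0.514, 0.1404, 0.1398]
eef_rot: [[0.98, 0.001, 0.2], [-0.2, 0.001, 0.98], [0.001, -1.0, 0.001]]
ft_force: [-0.3, -0.8, -0.8]
width: 0.134
```

apply_moves(
  plan=[
    {"rotation": [0, 0, 0], "travel": [0, 1, 0], "fingers": 4},
  ],
)

```text
time_s: 8.37
tool_pos: [0.5141, 0.1404, 0.1388]
eef_rot: [[0.98, 0.001, 0.2], [-0.2, 0.001, 0.98], [0.001, -1.0, 0.001]]
ft_force: [0.1, 0.1, 0.7]
width: 0.126
```

apply_moves(
  plan=[
    {"rotation": [0, 0, 0], "travel": [0, 1, 0], "fingers": 4},
  ],
)

```text
time_s: 8.45
tool_pos: [0.5141, 0.1405, 0.1379]
eef_rot: [[0.98, 0.002, 0.2], [-0.2, 0.001, 0.98], [0.001, -1.0, 0.001]]
ft_force: [-1.6, 0.1, 1.3]
width: 0.131
```

Contact seems to have started near TCP z 0.139 (slot floor). Continue pushing in small steps.

apply_moves(
  plan=[
    {"rotation": [0, 0, 0], "travel": [0, 1, 0], "fingers": 4},
  ],
)

```text
time_s: 8.53
tool_pos: [0.5141, 0.1405, 0.1371]
eef_rot: [[0.98, 0.002, 0.2], [-0.2, 0.001, 0.98], [0.001, -1.0, 0.001]]
ft_force: [-1.5, 0.0, 1.9]
width: 0.133
```

apply_moves(
  plan=[
    {"rotation": [0, 0, 0], "travel": [0, 1, 0], "fingers": 4},
  ],
)

```text
time_s: 8.62
tool_pos: [0.5141, 0.1405, 0.1363]
eef_rot: [[0.98, 0.002, 0.2], [-0.2, 0.001, 0.98], [0.002, -1.0, 0.001]]
ft_force: [-0.8, -0.8, 3.1]
width: 0.128
```

apply_moves(
  plan=[
    {"rotation": [0, 0, 0], "travel": [0, 1, 0], "fingers": 4},
  ],
)

```text
time_s: 8.7
tool_pos: [0.5141, 0.1405, 0.1355]
eef_rot: [[0.98, 0.002, 0.2], [-0.2, 0.001, 0.98], [0.002, -1.0, 0.001]]
ft_force: [-1.4, -0.1, 3.7]
width: 0.134
```

```bash
python3 - <<'E'
from h import *
st();delta([513.8,140.6,134],-11.5)
E
```

```text
t8.70 pos [514.1 140.5 135.5] yaw -11.52 tilt x,z 0.0018 0.001 F [-1.43 -0.14  3.67] T [-0.026  0.326 -0.035] w 11.5
tool travel mm [-0.35  1.46  0.07]
rotvec [-0.001  -0.0004  0.0018]
```

apply_moves(
  plan=[
    {"rotation": [0, 0, 0.002], "travel": [-0.4, 1, 0], "fingers": 4},
  ],
)

```text
time_s: 8.78
tool_pos: [0.5141, 0.1405, 0.1347]
eef_rot: [[0.98, 0.001, 0.2], [-0.2, 0.001, 0.98], [0.001, -1.0, 0.001]]
ft_force: [0.7, -0.5, 3.3]
width: 0.132
```

apply_moves(
  plan=[
    {"rotation": [0, 0, 0], "travel": [0, 1, 0], "fingers": 4},
  ],
)

```text
time_s: 8.87
tool_pos: [0.5142, 0.1405, 0.134]
eef_rot: [[0.98, 0.001, 0.2], [-0.2, 0.001, 0.98], [0.001, -1.0, 0.001]]
ft_force: [-3.7, -0.5, 12.5]
width: 0.129
```

apply_moves(
  plan=[
    {"rotation": [0, 0, 0], "travel": [0, 1, 0], "fingers": 4},
  ],
)

```text
time_s: 8.95
tool_pos: [0.5143, 0.1405, 0.1339]
eef_rot: [[0.98, 0.002, 0.2], [-0.2, 0.001, 0.98], [0.002, -1.0, 0.001]]
ft_force: [-5.3, -1.0, 15.3]
width: 0.129
```

apply_moves(
  plan=[
    {"rotation": [0, 0, 0], "travel": [0, 1, 0], "fingers": 4},
  ],
)

```text
time_s: 9.03
tool_pos: [0.5143, 0.1405, 0.134]
eef_rot: [[0.98, 0.002, 0.2], [-0.2, 0.001, 0.98], [0.002, -1.0, 0.001]]
ft_force: [-4.5, 0.4, 12.1]
width: 0.131
```

```bash
python3 - <<'E'
from h import *
st();delta([513.8,140.6,134],-11.5)
E
```

```text
t9.03 pos [514.3 140.5 134. ] yaw -11.51 tilt x,z 0.0019 0.0013 F [-4.48  0.36 12.09] T [-0.156  0.926  0.041] w 11.2
tool travel mm [-0.5   0.03 -0.  ]
rotvec [-0.0013 -0.0001  0.0019]
```

apply_moves(
  plan=[
    {"rotation": [-0.001, 0, 0.002], "travel": [-0.4, 0.6, 0], "fingers": 4},
  ],
)

```text
time_s: 9.12
tool_pos: [0.5141, 0.1405, 0.1342]
eef_rot: [[0.98, 0.001, 0.199], [-0.199, 0.0, 0.98], [0.001, -1.0, 0.0]]
ft_force: [-0.4, -0.6, 2.1]
width: 0.129
```

apply_moves(
  plan=[
    {"rotation": [0, 0, 0.001], "travel": [-0.3, 0.6, 0], "fingers": 4},
  ],
)

```text
time_s: 9.2
tool_pos: [0.5142, 0.1405, 0.1341]
eef_rot: [[0.98, 0.001, 0.199], [-0.199, 0.0, 0.98], [0.001, -1.0, 0.0]]
ft_force: [-0.3, -0.8, 5.3]
width: 0.128
```

```bash
python3 - <<'E'
from h import *
st();delta([513.8,140.6,134],-11.5)
E
```

```text
t9.20 pos [514.2 140.5 134.1] yaw -11.5 tilt x,z 0.0009 0.0004 F [-0.33 -0.79  5.28] T [-0.141  0.25   0.   ] w 10.9
tool travel mm [-0.38  0.13  0.01]
rotvec [-0.0004 -0.      0.0009]
```

apply_moves(
  plan=[
    {"rotation": [0, 0.03, 0], "travel": [0, 0.7, 0], "fingers": 4},
    {"rotation": [0, 0.03, 0], "travel": [0, 0.7, 0], "fingers": 4},
  ],
)

```text
time_s: 9.37
tool_pos: [0.5147, 0.1405, 0.1341]
eef_rot: [[0.966, 0.003, 0.259], [-0.259, 0.0, 0.966], [0.003, -1.0, 0.001]]
ft_force: [-2.6, -0.6, 9.8]
width: 0.133
```

```bash
python3 - <<'E'
from h import *
st();delta([513.8,140.6,134])
E
```

```text
t9.37 pos [514.7 140.5 134.1] yaw -15.0 tilt x,z 0.0025 0.001 F [-2.62 -0.61  9.84] T [-0.127  0.604  0.03 ] w 11.3
tool travel mm [-0.87  0.07 -0.17]
```

apply_moves(
  plan=[
    {"rotation": [0, 0.03, 0.001], "travel": [-0.5, 0.6, 0], "fingers": 4},
    {"rotation": [0, 0.03, 0.001], "travel": [-0.2, 0.6, 0], "fingers": 4},
  ],
)

```text
time_s: 9.53
tool_pos: [0.5146, 0.1406, 0.1341]
eef_rot: [[0.948, 0.003, 0.319], [-0.319, 0.0, 0.948], [0.002, -1.0, 0.001]]
ft_force: [-1.4, -0.7, 7.2]
width: 0.132
```

```bash
python3 - <<'E'
from h import *
st();delta([513.8,140.6,134])
E
```

```text
t9.53 pos [514.6 140.6 134.1] yaw -18.59 tilt x,z 0.0025 0.0013 F [-1.43 -0.72  7.23] T [-0.136  0.506  0.075] w 11.3
tool travel mm [-0.8   0.12 -0.22]
```

apply_moves(
  plan=[
    {"rotation": [0, 0.03, 0.001], "travel": [-0.3, 0.6, 0], "fingers": 4},
    {"rotation": [0, 0.03, 0.001], "travel": [-0.2, 0.6, 0], "fingers": 4},
  ],
)

```text
time_s: 9.7
tool_pos: [0.5147, 0.1405, 0.1341]
eef_rot: [[0.926, 0.002, 0.377], [-0.377, 0.001, 0.926], [0.002, -1.0, 0.002]]
ft_force: [-2.5, -0.7, 7.7]
width: 0.131
```

```bash
python3 - <<'E'
from h import *
st();delta([513.8,140.6,134])
E
```

```text
t9.70 pos [514.7 140.5 134.1] yaw -22.17 tilt x,z 0.002 0.0016 F [-2.49 -0.68  7.66] T [-0.195  0.409 -0.004] w 11.2
tool travel mm [-0.84  0.08 -0.24]
```

apply_moves(
  plan=[
    {"rotation": [0, 0.03, 0.001], "travel": [-0.4, 0.6, 0], "fingers": 4},
    {"rotation": [-0.001, 0.03, 0.001], "travel": [-0.3, 0.6, 0], "fingers": 4},
    {"rotation": [0, 0.03, 0.001], "travel": [-0.3, 0.6, 0], "fingers": 4},
  ],
)

```text
time_s: 9.95
tool_pos: [0.5147, 0.1404, 0.1341]
eef_rot: [[0.886, 0.002, 0.463], [-0.463, 0.0, 0.886], [0.002, -1.0, 0.001]]
ft_force: [-1.1, -1.2, 7.2]
width: 0.131
```

```bash
python3 - <<'E'
from h import *
st();delta([513.8,140.6,134])
E
```

```text
t9.95 pos [514.7 140.4 134.1] yaw -27.57 tilt x,z 0.0019 0.0012 F [-1.14 -1.22  7.2 ] T [-0.23   0.398  0.056] w 11.2
tool travel mm [-0.92  0.1  -0.27]
```

apply_moves(
  plan=[
    {"rotation": [0, 0.03, 0.001], "travel": [-0.4, 0.6, 0], "fingers": 4},
    {"rotation": [-0.001, 0.03, 0.001], "travel": [-0.3, 0.6, 0], "fingers": 4},
    {"rotation": [0, 0.03, 0.001], "travel": [-0.3, 0.6, 0], "fingers": 4},
  ],
)

```text
time_s: 10.2
tool_pos: [0.5148, 0.1404, 0.1341]
eef_rot: [[0.839, 0.002, 0.544], [-0.544, -0.0, 0.839], [0.002, -1.0, 0.001]]
ft_force: [-1.6, -1.4, 7.7]
width: 0.133
```

```bash
python3 - <<'E'
from h import *
st();delta([513.8,140.6,134]);im,m=snap('wrist','wrist9')
cv2.imwrite('pics/w9c.png',cv2.resize(im[150:290,185:325,::-1],None,fx=4,fy=4,interpolation=cv2.INTER_CUBIC))
E
```

```text
t10.20 pos [514.8 140.4 134.1] yaw -32.96 tilt x,z 0.0017 0.0008 F [-1.55 -1.37  7.65] T [-0.213  0.44   0.057] w 11.4
tool travel mm [-0.96  0.1  -0.34]
```

View pics/w9c.png

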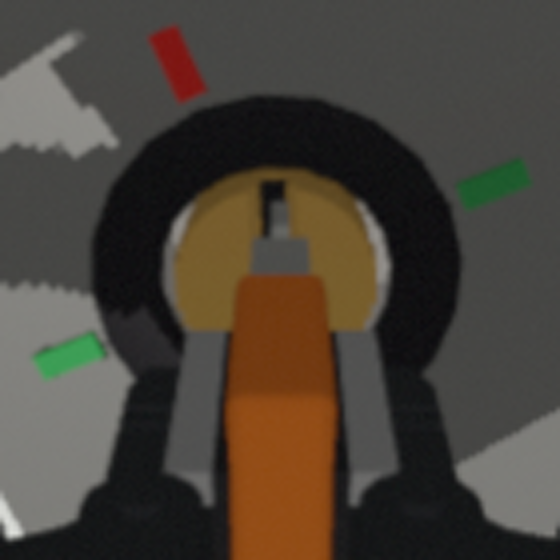

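apply_moves(
  plan=[
    {"rotation": [0, 0.04, 0.001], "travel": [-0.4, 0.6, -0.2], "fingers": 4},
    {"rotation": [0, 0.04, 0.001], "travel": [-0.4, 0.6, -0.2], "fingers": 4},
    {"rotation": [0, 0.04, 0.001], "travel": [-0.3, 0.6, -0.2], "fingers": 4},
    {"rotation": [0, 0.04, 0.001], "travel": [-0.3, 0.6, -0.3], "fingers": 4},
    {"rotation": [0, 0.04, 0.001], "travel": [-0.3, 0.6, -0.3], "fingers": 4},
  ],
)

```text
time_s: 10.67
tool_pos: [0.5147, 0.14, 0.1341]
eef_rot: [[0.707, 0.004, 0.707], [-0.707, 0.002, 0.707], [0.001, -1.0, 0.004]]
ft_force: [-1.5, -0.7, 6.4]
width: 0.134
```

```bash
python3 - <<'E'
from h import *
st();delta([513.8,140.6,134])
E
```

```text
t10.67 pos [514.7 140.  134.1] yaw -44.97 tilt x,z 0.001 0.0041 F [-1.52 -0.73  6.42] T [-0.187  0.293  0.04 ] w 11.4
tool travel mm [-1.09  0.1  -0.18]
```

apply_moves(
  plan=[
    {"rotation": [0, 0.04, 0.001], "travel": [-0.3, 0.6, -0.3], "fingers": 4},
    {"rotation": [0, 0.04, 0.001], "travel": [-0.3, 0.6, -0.3], "fingers": 4},
    {"rotation": [0, 0.04, 0.001], "travel": [-0.2, 0.6, -0.3], "fingers": 4},
    {"rotation": [0, 0.04, 0.001], "travel": [-0.2, 0.6, -0.3], "fingers": 4},
    {"rotation": [0, 0.04, 0.001], "travel": [-0.2, 0.6, -0.4], "fingers": 4},
  ],
)

```text
time_s: 11.08
tool_pos: [0.5146, 0.1395, 0.1341]
eef_rot: [[0.545, 0.006, 0.838], [-0.838, 0.006, 0.545], [-0.002, -1.0, 0.008]]
ft_force: [-0.8, -0.6, 7.0]
width: 0.13
```

```bash
python3 - <<'E'
from h import *
st();delta([513.8,140.6,134])
E
```

```text
t11.08 pos [514.6 139.5 134.1] yaw -56.97 tilt x,z -0.0015 0.0079 F [-0.82 -0.56  6.95] T [-0.164  0.305  0.017] w 11.1
tool travel mm [-1.34  0.1  -0.05]
```

apply_moves(
  plan=[
    {"rotation": [-0.002, 0.04, 0], "travel": [-0.4, 0.6, -0.1], "fingers": 4},
    {"rotation": [-0.002, 0.04, 0], "travel": [-0.4, 0.6, -0.1], "fingers": 4},
    {"rotation": [-0.002, 0.04, 0], "travel": [-0.4, 0.6, -0.1], "fingers": 4},
    {"rotation": [-0.002, 0.04, 0], "travel": [-0.4, 0.6, -0.1], "fingers": 4},
    {"rotation": [-0.002, 0.04, 0], "travel": [-0.4, 0.6, -0.1], "fingers": 4},
  ],
)

```text
time_s: 11.5
tool_pos: [0.5148, 0.1403, 0.1341]
eef_rot: [[0.359, 0.002, 0.934], [-0.934, -0.0, 0.359], [0.001, -1.0, 0.001]]
ft_force: [-1.2, -1.3, 7.2]
width: 0.133
```

```bash
python3 - <<'E'
from h import *
st();delta([513.8,140.6,134])
E
```

```text
t11.50 pos [514.8 140.3 134.1] yaw -68.99 tilt x,z 0.0008 0.0014 F [-1.18 -1.33  7.19] T [-0.103  0.376 -0.011] w 11.4
tool travel mm [-0.62  0.1  -0.83]
```

apply_moves(
  plan=[
    {"rotation": [-0.002, 0.04, 0], "travel": [-0.4, 0.6, -0.1], "fingers": 4},
    {"rotation": [-0.002, 0.04, 0], "travel": [-0.4, 0.6, -0.1], "fingers": 4},
    {"rotation": [-0.001, 0.04, 0], "travel": [-0.4, 0.6, -0.1], "fingers": 4},
    {"rotation": [0, 0.04, 0], "travel": [-0.4, 0.6, -0.1], "fingers": 4},
  ],
)

```text
time_s: 11.83
tool_pos: [0.515, 0.1405, 0.1341]
eef_rot: [[0.198, -0.0, 0.98], [-0.98, -0.004, 0.198], [0.004, -1.0, -0.001]]
ft_force: [-3.4, -1.4, 8.2]
width: 0.129
```

```bash
python3 - <<'E'
from h import *
st();delta([513.8,140.6,134])
E
```

```text
t11.83 pos [515.  140.5 134.1] yaw -78.57 tilt x,z 0.0043 -0.0012 F [-3.38 -1.44  8.2 ] T [-0.374  0.56   0.028] w 11.0
tool travel mm [-0.3   0.07 -1.17]
```

apply_moves(
  plan=[
    {"rotation": [0, 0.04, 0.002], "travel": [-0.2, 0.6, -0.4], "fingers": 4},
    {"rotation": [0, 0.04, 0.001], "travel": [-0.2, 0.6, -0.3], "fingers": 4},
    {"rotation": [0, 0.04, 0.001], "travel": [-0.1, 0.6, -0.3], "fingers": 4},
    {"rotation": [0, 0.03, 0], "travel": [-0.1, 0.6, -0.3], "fingers": 4},
    {"rotation": [0, 0.03, 0], "travel": [-0.1, 0.6, -0.3], "fingers": 4},
  ],
)

```text
time_s: 12.25
tool_pos: [0.5148, 0.1401, 0.1341]
eef_rot: [[0.01, 0.004, 1.0], [-1.0, -0.002, 0.011], [0.002, -1.0, 0.004]]
ft_force: [-3.0, -1.1, 7.4]
width: 0.135
```

```bash
python3 - <<'E'
from h import *
st();delta([513.8,140.6,134]);im,m=snap('wrist','wrist10')
cv2.imwrite('pics/w10c.png',cv2.resize(im[150:290,185:325,::-1],None,fx=4,fy=4,interpolation=cv2.INTER_CUBIC))
E
```

```text
t12.25 pos [514.8 140.1 134.1] yaw -89.4 tilt x,z 0.0022 0.0036 F [-2.99 -1.06  7.35] T [-0.179  0.398  0.063] w 11.5
tool travel mm [-0.53  0.09 -0.98]
```

View pics/w10c.png

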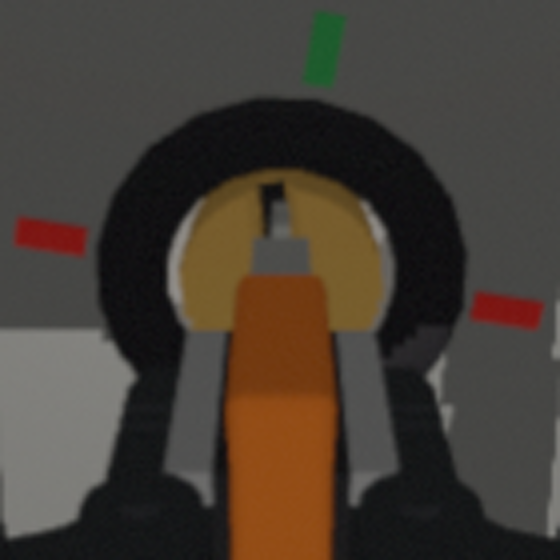

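apply_moves(
  plan=[
    {"rotation": [-0.001, 0.03, 0.001], "travel": [-0.2, 0.6, -0.4], "fingers": 4},
    {"rotation": [-0.001, 0.03, 0.001], "travel": [-0.2, 0.6, -0.3], "fingers": 4},
    {"rotation": [-0.001, 0.03, 0], "travel": [-0.2, 0.6, -0.3], "fingers": 4},
    {"rotation": [0, 0.03, 0], "travel": [-0.1, 0.6, -0.3], "fingers": 4},
    {"rotation": [0, 0.03, 0], "travel": [-0.1, 0.6, -0.3], "fingers": 4},
  ],
)

```text
time_s: 12.72
tool_pos: [0.5147, 0.1399, 0.1341]
eef_rot: [[-0.146, 0.005, 0.989], [-0.989, -0.002, -0.146], [0.001, -1.0, 0.005]]
ft_force: [-2.7, -0.5, 8.0]
width: 0.133
```

```bash
python3 - <<'E'
from h import *
st();delta([513.8,140.6,134]);im,m=snap('wrist','wrist11')
cv2.imwrite('pics/w11c.png',cv2.resize(im[150:290,185:325,::-1],None,fx=4,fy=4,interpolation=cv2.INTER_CUBIC))
E
```

```text
t12.72 pos [514.7 139.9 134.1] yaw -98.42 tilt x,z 0.0013 0.0054 F [-2.72 -0.47  7.98] T [-0.185  0.45  -0.006] w 11.3
tool travel mm [-0.56  0.08 -1.  ]
```

View pics/w11c.png

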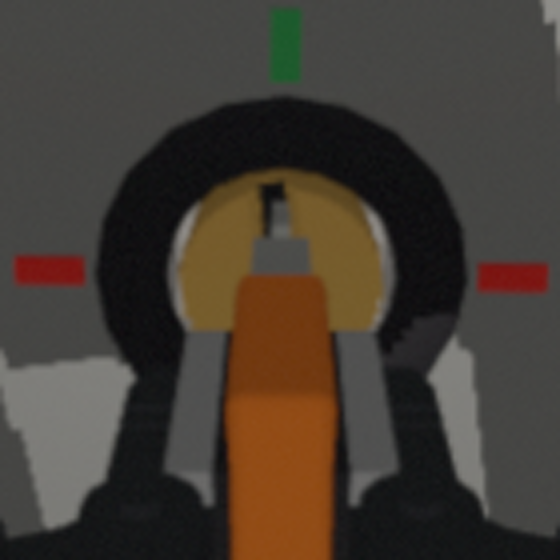

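apply_moves(
  plan=[
    {"rotation": [-0.002, 0.02, 0], "travel": [-0.2, 0.6, -0.4], "fingers": 4},
    {"rotation": [-0.002, 0.02, 0], "travel": [-0.2, 0.6, -0.3], "fingers": 4},
  ],
)

```text
time_s: 12.93
tool_pos: [0.5148, 0.1399, 0.1341]
eef_rot: [[-0.189, 0.003, 0.982], [-0.982, -0.002, -0.189], [0.002, -1.0, 0.004]]
ft_force: [-2.1, -1.0, 6.8]
width: 0.131
```

```bash
python3 - <<'E'
from h import *
st();delta([513.8,140.6,134])
E
```

```text
t12.93 pos [514.8 139.9 134.1] yaw -100.88 tilt x,z 0.0018 0.0037 F [-2.12 -1.01  6.77] T [-0.317  0.354  0.067] w 11.2
tool travel mm [-0.53  0.09 -1.08]
```

apply_moves(
  plan=[
    {"rotation": [-0.002, -0.03, 0.001], "travel": [-0.2, 0, -0.4], "fingers": 4},
    {"rotation": [-0.001, -0.03, 0], "travel": [0, -1, 0], "fingers": 4},
    {"rotation": [0, 0, 0], "travel": [0, -2, 0], "fingers": 4},
    {"rotation": [0, 0, 0], "travel": [0, -2, 0], "fingers": 4},
  ],
)

```text
time_s: 13.27
tool_pos: [0.5149, 0.14, 0.1391]
eef_rot: [[-0.129, 0.001, 0.992], [-0.992, -0.001, -0.129], [0.001, -1.0, 0.002]]
ft_force: [0.6, -0.5, -0.3]
width: 0.132
```

```bash
python3 - <<'E'
from h import *
st();delta([513.8,140.6,134])
E
```

```text
t13.27 pos [514.9 140.  139.1] yaw -97.44 tilt x,z 0.0007 0.0015 F [ 0.61 -0.49 -0.26] T [ 0.02   0.035 -0.028] w 11.3
tool travel mm [-0.47  5.08 -1.2 ]
```

apply_moves(
  plan=[
    {"rotation": [0, 0, 0], "travel": [0, -4, 0], "fingers": 4},
    {"rotation": [0, 0, 0], "travel": [0, -6, 0], "fingers": 4},
    {"rotation": [0, 0, 0], "travel": [0, -15, 0], "fingers": 4},
    {"rotation": [0, 0, 0], "travel": [0, -20, 0], "fingers": 4},
    {"rotation": [0, 0, 0], "travel": [0, -20, 0], "fingers": 4},
    {"rotation": [0, 0, 0], "travel": [0, 0, 0], "fingers": 4},
    {"rotation": [0, 0, 0], "travel": [0, 0, 0], "fingers": 4},
  ],
)

```text
time_s: 13.85
tool_pos: [0.5134, 0.1401, 0.2058]
eef_rot: [[-0.133, -0.004, 0.991], [-0.991, -0.001, -0.133], [0.001, -1.0, -0.003]]
ft_force: [0.3, 0.5, -1.1]
width: 0.133
```

```bash
python3 - <<'E'
from h import *
st();im,m=snap('wrist','wrist12')
cv2.imwrite('pics/w12c.png',cv2.resize(im[100:290,165:345,::-1],None,fx=3,fy=3,interpolation=cv2.INTER_CUBIC))
E
```

```text
t13.85 pos [513.4 140.1 205.8] yaw -97.65 tilt x,z 0.0013 -0.0034 F [ 0.31  0.5  -1.14] T [0.005 0.038 0.005] w 11.4
```

View pics/w12c.png

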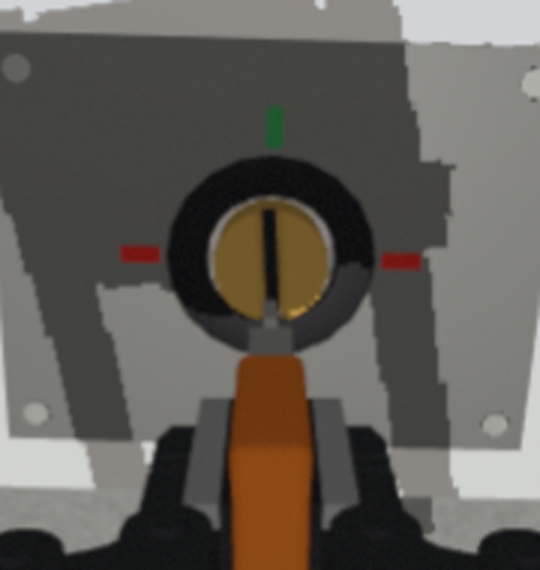

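```bash
python3 - <<'E'
from h import *
im,m=load('wrist12')
f=lambda x,y:(165+(x+.5)/3-.5,100+(y+.5)/3-.5)
a=onz(m,*f(268,210),.085);b=onz(m,*f(272,296),.085);d=a-b;ang=np.degrees(np.arctan2(d[1],d[0]))
# slot at zero: y dir yaw 90-9.3=80.7 ; clockwise
print(ang,'fastener rad',np.radians(80.7-ang))
h=cv2.cvtColor(im,cv2.COLOR_RGB2HSV)[160:215,225:285]
k=cv2.inRange(h,(14,100,40),(32,255,255));pts=np.argwhere(k)[:,::-1].astype(np.float32)
e=cv2.fitEllipse(cv2.convexHull(pts));w=m['camera_matrix'][0][0]
c=(e[0][0]+225,e[0][1]+160);print(e,c,[onz(m,*c,z).round(4) for z in(.085,.080)])
# disc horizontal diameter at z
xs=pts[:,0];
for z in(.085,.08):print(z,np.linalg.norm(onz(m,225+xs.min()-.5,c[1],z)-onz(m,225+xs.max()+.5,c[1],z)))
delta([514,-192,205],-20.9)
E
```

```text
-5.103156861695239 fastener rad 1.4975475958417468
((29.760894775390625, 27.214136123657227), (37.70038986206055, 41.24177551269531), 1.1193993091583252) (254.76089477539062, 187.21413612365723) [array([0.5144, 0.1405, 0.085 ]), array([0.5129, 0.1407, 0.08  ])]
0.085 0.03301854219253429
0.08 0.033678962032228844
tool travel mm [329.17   1.24  44.52]
rotvec [ 3.0000e-03 -1.3394e+00 -8.0000e-04]
```

apply_moves(
  plan=[
    {"rotation": [0, -0.11, 0], "travel": [0, 0, 0], "fingers": 4},
    {"rotation": [0, -0.11, 0], "travel": [0, 0, 0], "fingers": 4},
    {"rotation": [0, -0.11, 0], "travel": [0, 0, 0], "fingers": 4},
    {"rotation": [0, -0.11, 0], "travel": [0, 0, 0], "fingers": 4},
    {"rotation": [0, -0.11, 0], "travel": [0, 0, 0], "fingers": 4},
    {"rotation": [0, -0.11, 0], "travel": [0, 0, 0], "fingers": 4},
    {"rotation": [0, -0.11, 0], "travel": [0, 0, 0], "fingers": 4},
    {"rotation": [0, -0.11, 0], "travel": [0, 0, 0], "fingers": 4},
    {"rotation": [0, -0.11, 0], "travel": [0, 0, 0], "fingers": 4},
    {"rotation": [0, -0.11, 0], "travel": [0, 0, 0], "fingers": 4},
    {"rotation": [0, -0.1, 0], "travel": [0, 0, 0], "fingers": 4},
    {"rotation": [0, -0.07, 0], "travel": [0, 0, 0], "fingers": 4},
    {"rotation": [0, 0, 0], "travel": [0, 0, 0], "fingers": 4},
    {"rotation": [0, 0, 0], "travel": [0, 0, 0], "fingers": 4},
  ],
)

```text
time_s: 15.07
tool_pos: [0.5045, 0.1396, 0.1883]
eef_rot: [[0.93, -0.031, 0.366], [-0.366, -0.002, 0.93], [-0.028, -1.0, -0.013]]
ft_force: [-0.7, -0.1, -0.1]
width: 0.127
```

```bash
python3 - <<'E'
from h import *
st();delta([514.5,-192,205],-20.9)
E
```

```text
t15.07 pos [504.5 139.6 188.3] yaw -21.51 tilt x,z -0.0279 -0.0133 F [-0.65 -0.06 -0.08] T [-0.048  0.005 -0.015] w 10.8
tool travel mm [ 130.33  -16.3  -305.11]
rotvec [ 0.0131 -0.0104 -0.0279]
```

apply_moves(
  plan=[
    {"rotation": [0.013, -0.01, -0.028], "travel": [0, -15, 0], "fingers": 4},
    {"rotation": [0, 0, 0], "travel": [7, -4, -17], "fingers": 4},
    {"rotation": [0, 0, 0], "travel": [14, -2, -34], "fingers": 4},
    {"rotation": [0, 0, 0], "travel": [14, -2, -34], "fingers": 4},
    {"rotation": [0, 0, 0], "travel": [14, -2, -34], "fingers": 4},
    {"rotation": [0, 0, 0], "travel": [14, -2, -34], "fingers": 4},
    {"rotation": [0, 0, 0], "travel": [14, -2, -34], "fingers": 4},
    {"rotation": [0, 0, 0], "travel": [14, -2, -34], "fingers": 4},
    {"rotation": [0, 0, 0], "travel": [14, -2, -34], "fingers": 4},
    {"rotation": [0, 0, 0], "travel": [7, 0, -17], "fingers": 4},
    {"rotation": [0, 0, 0], "travel": [0, 0, 0], "fingers": 4},
    {"rotation": [0, 0, 0], "travel": [0, 0, 0], "fingers": 4},
    {"rotation": [0, 0, 0], "travel": [0, 0, 0], "fingers": 4},
  ],
)

```text
time_s: 16.15
tool_pos: [0.5058, -0.1659, 0.2144]
eef_rot: [[0.923, -0.008, 0.384], [-0.384, 0.003, 0.924], [-0.009, -1.0, -0.001]]
ft_force: [1.0, 0.8, -0.7]
width: 0.13
```

```bash
python3 - <<'E'
from h import *
st();delta([514.6,-192,180],-20.9);im,m=snap('wrist','wrist13')
snap('side','side13');im,m=load('side13');cv2.imwrite('pics/d13c.png',cv2.resize(im[100:200,180:290,::-1],None,fx=5,fy=5,interpolation=cv2.INTER_CUBIC))
E
```

```text
t16.15 pos [ 505.8 -165.9  214.4] yaw -22.55 tilt x,z -0.0085 -0.0008 F [ 1.    0.82 -0.72] T [-0.022 -0.004  0.034] w 11.1
tool travel mm [ 18.44  34.26 -20.69]
rotvec [ 0.0006 -0.0289 -0.0086]
```

View pics/wrist13.png

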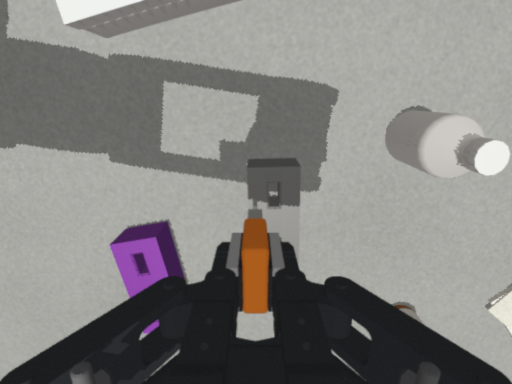

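View pics/d13c.png

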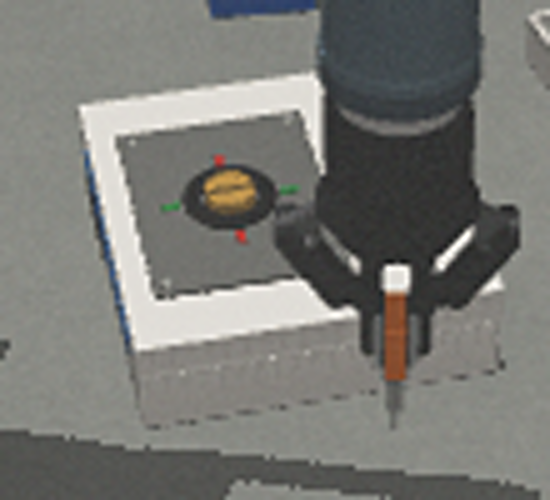

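```bash
python3 - <<'E'
from h import *
im,m=load('wrist4');cv2.imwrite('pics/w4c.png',cv2.resize(im[130:230,210:310,::-1],None,fx=6,fy=6,interpolation=cv2.INTER_CUBIC))
E
```

```text
(no output)
```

View pics/w4c.png

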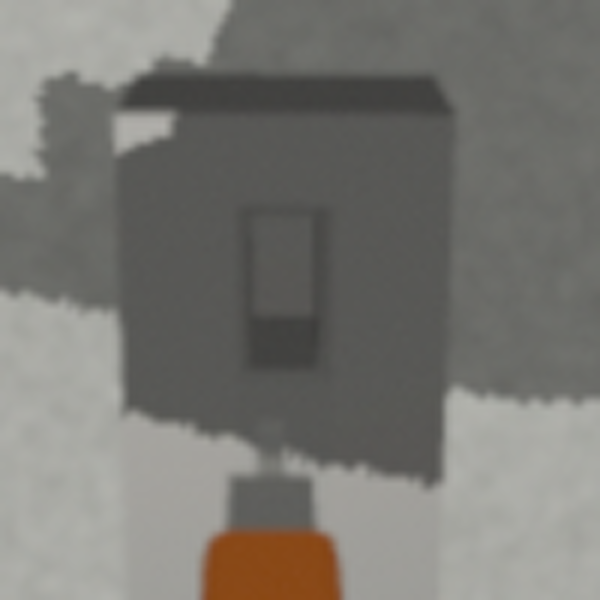

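```bash
python3 - <<'E'
from h import *
im,m=load('wrist4')
f=lambda x,y:(210+(x+.5)/6-.5,130+(y+.5)/6-.5)
P=[onz(m,*f(*p),.046) for p in [(239,206),(331,206),(326,371),(244,371)]];print(np.round(P,4),np.mean(P,0), np.linalg.norm(P[0]-P[1]),np.linalg.norm(P[1]-P[2]))
E=[onz(m,*f(*p),.046) for p in [(115,112),(452,112)]];print('edge',(E[0]+E[1])/2, (E[0]+E[1])/2-31e-3*np.array([.357,.934,0]),np.linalg.norm(E[0]-E[1]))
E
```

```text
[[ 0.513  -0.175   0.046 ]
 [ 0.5273 -0.1805  0.046 ]
 [ 0.5165 -0.2073  0.046 ]
 [ 0.5033 -0.2022  0.046 ]] [ 0.51502571 -0.19124021  0.046     ] 0.015349003050892497 0.028897245792216423
edge [ 0.52551629 -0.16291393  0.046     ] [ 0.51444929 -0.19186793  0.046     ] 0.055355024071042064
```

apply_moves(
  plan=[
    {"rotation": [0, -0.029, -0.009], "travel": [0, 5, 0], "fingers": 4},
    {"rotation": [0, 0, 0], "travel": [8, 10, -10], "fingers": 4},
    {"rotation": [0, 0, 0], "travel": [8, 10, -10], "fingers": 4},
    {"rotation": [0, 0, 0], "travel": [0, 0, 0], "fingers": 4},
    {"rotation": [0, 0, 0], "travel": [0, 0, 0], "fingers": 4},
    {"rotation": [0, 0, 0], "travel": [0, 0, 0], "fingers": 4},
  ],
)

```text
time_s: 16.75
tool_pos: [0.5152, -0.1853, 0.1874]
eef_rot: [[0.937, -0.0, 0.349], [-0.349, 0.001, 0.937], [-0.001, -1.0, 0.001]]
ft_force: [1.0, 0.3, 0.1]
width: 0.127
```

```bash
python3 - <<'E'
from h import *
st();delta([514.8,-191.8,130],-20.9)
E
```

```text
t16.75 pos [ 515.2 -185.3  187.4] yaw -20.41 tilt x,z -0.0007 0.0009 F [1.03 0.26 0.11] T [ 0.01  -0.008  0.   ] w 10.8
tool travel mm [ 1.94 57.43 -6.28]
rotvec [-0.0009  0.0085 -0.0007]
```

apply_moves(
  plan=[
    {"rotation": [-0.001, 0.009, 0], "travel": [2, 20, -5.5], "fingers": 4},
    {"rotation": [0, 0, 0], "travel": [0, 20, 0], "fingers": 4},
    {"rotation": [0, 0, 0], "travel": [0, 10, 0], "fingers": 4},
    {"rotation": [0, 0, 0], "travel": [0, 0, 0], "fingers": 4},
    {"rotation": [0, 0, 0], "travel": [0, 0, 0], "fingers": 4},
    {"rotation": [0, 0, 0], "travel": [0, 0, 0], "fingers": 4},
  ],
)

```text
time_s: 17.25
tool_pos: [0.5167, -0.191, 0.1383]
eef_rot: [[0.934, 0.002, 0.358], [-0.358, -0.001, 0.934], [0.002, -1.0, -0.0]]
ft_force: [0.4, 0.3, -1.0]
width: 0.131
```

```bash
python3 - <<'E'
from h import *
st();delta([514.8,-191.8,112],-20.9)
im,m=snap('wrist','wrist14');cv2.imwrite('pics/w14c.png',cv2.resize(im[150:290,185:325,::-1],None,fx=4,fy=4,interpolation=cv2.INTER_CUBIC))
E
```

```text
t17.25 pos [ 516.7 -191.   138.3] yaw -20.97 tilt x,z 0.0024 -0.0002 F [ 0.43  0.27 -0.98] T [ 0.001 -0.027  0.002] w 11.2
tool travel mm [-1.57 26.27 -1.47]
rotvec [ 0.0002 -0.0012  0.0024]
```

View pics/w14c.png

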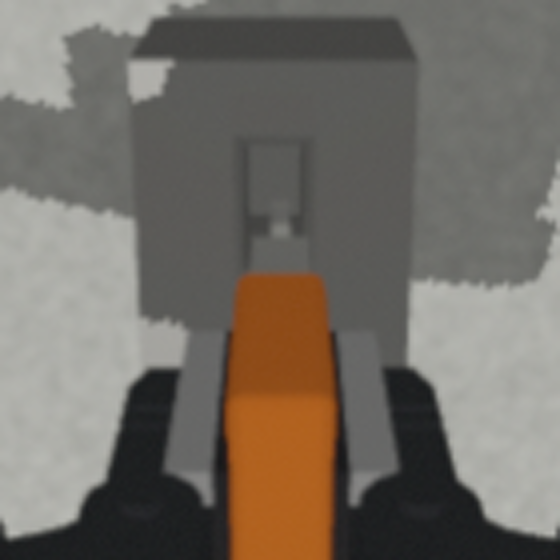

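apply_moves(
  plan=[
    {"rotation": [0, -0.001, 0.002], "travel": [-1.5, 10, -1.4], "fingers": 4},
    {"rotation": [0, 0, 0], "travel": [0, 10, 0], "fingers": 4},
    {"rotation": [0, 0, 0], "travel": [0, 3, 0], "fingers": 4},
    {"rotation": [0, 0, 0], "travel": [0, 0, 0], "fingers": 4},
    {"rotation": [0, 0, 0], "travel": [0, 0, 0], "fingers": 4},
  ],
)

```text
time_s: 17.72
tool_pos: [0.5162, -0.1925, 0.1157]
eef_rot: [[0.934, 0.005, 0.356], [-0.356, -0.003, 0.934], [0.005, -1.0, -0.001]]
ft_force: [-0.3, -0.7, -0.8]
width: 0.133
```

```bash
python3 - <<'E'
from h import *
st();delta([514.8,-191.8,112],-20.9)
im,m=snap('wrist','wrist15');cv2.imwrite('pics/w15c.png',cv2.resize(im[150:290,185:325,::-1],None,fx=4,fy=4,interpolation=cv2.INTER_CUBIC))
E
```

```text
t17.72 pos [ 516.2 -192.5  115.7] yaw -20.88 tilt x,z 0.0055 -0.0012 F [-0.25 -0.66 -0.78] T [-0.027 -0.036 -0.007] w 11.4
tool travel mm [-1.59  3.74  0.18]
rotvec [0.0012 0.0003 0.0055]
```

View pics/w15c.png

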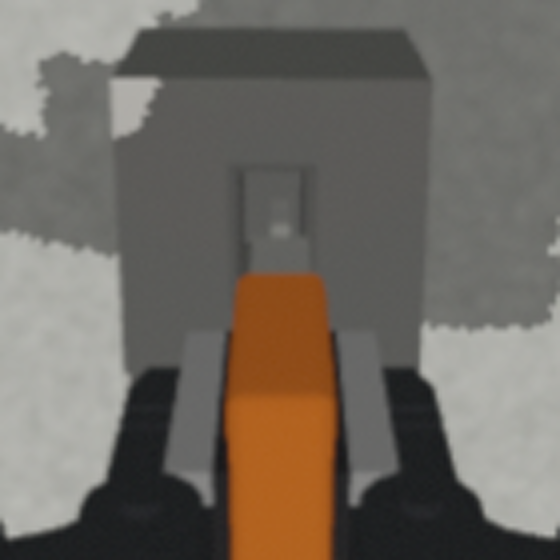

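apply_moves(
  plan=[
    {"rotation": [0.001, 0, 0.006], "travel": [-1.8, 2, 0.2], "fingers": 4},
    {"rotation": [0, 0, 0], "travel": [0, 0, 0], "fingers": 4},
  ],
)

```text
time_s: 17.93
tool_pos: [0.5146, -0.1917, 0.1139]
eef_rot: [[0.934, -0.001, 0.357], [-0.357, 0.0, 0.934], [-0.001, -1.0, -0.0]]
ft_force: [-0.0, 0.8, -0.5]
width: 0.129
```

```bash
python3 - <<'E'
from h import *
st();delta([514.8,-191.8,90],-20.9)
E
```

```text
t17.93 pos [ 514.6 -191.7  113.9] yaw -20.89 tilt x,z -0.0007 -0.0002 F [-0.01  0.78 -0.5 ] T [ 0.039 -0.02  -0.048] w 11.1
tool travel mm [2.000e-01 2.389e+01 1.000e-02]
rotvec [ 0.0002  0.0002 -0.0007]
```

Aligned; lower in small steps.

apply_moves(
  plan=[
    {"rotation": [0, 0, 0], "travel": [0, 4, 0], "fingers": 4},
    {"rotation": [0, 0, 0], "travel": [0, 4, 0], "fingers": 4},
    {"rotation": [0, 0, 0], "travel": [0, 2, 0], "fingers": 4},
  ],
)

```text
time_s: 18.18
tool_pos: [0.5153, -0.1921, 0.104]
eef_rot: [[0.934, 0.001, 0.356], [-0.356, -0.001, 0.934], [0.001, -1.0, -0.001]]
ft_force: [-0.5, -0.1, -0.9]
width: 0.132
```

```bash
python3 - <<'E'
from h import *
st();delta([514.8,-191.8,90],-20.9)
E
```

```text
t18.18 pos [ 515.3 -192.1  104. ] yaw -20.88 tilt x,z 0.0013 -0.0006 F [-0.54 -0.08 -0.94] T [ 0.035 -0.04  -0.049] w 11.3
tool travel mm [-0.56 14.    0.14]
rotvec [0.0006 0.0003 0.0013]
```

apply_moves(
  plan=[
    {"rotation": [0.001, 0, 0.001], "travel": [-0.6, 4, 0], "fingers": 4},
    {"rotation": [0, 0, 0.001], "travel": [-0.2, 4, 0], "fingers": 4},
    {"rotation": [0, 0, 0.001], "travel": [-0.2, 2, 0], "fingers": 4},
  ],
)

```text
time_s: 18.43
tool_pos: [0.5142, -0.1917, 0.0927]
eef_rot: [[0.934, -0.002, 0.356], [-0.356, 0.001, 0.934], [-0.002, -1.0, 0.001]]
ft_force: [0.4, 0.2, -0.3]
width: 0.133
```

```bash
python3 - <<'E'
from h import *
st();delta([514.8,-191.8,72],-20.9)
E
```

```text
t18.43 pos [ 514.2 -191.7   92.7] yaw -20.88 tilt x,z -0.0021 0.0006 F [ 0.4   0.16 -0.28] T [-0.063  0.005  0.022] w 11.3
tool travel mm [ 0.69 20.72  0.08]
rotvec [-0.0006  0.0003 -0.0021]
```

apply_moves(
  plan=[
    {"rotation": [0, 0, 0.001], "travel": [-0.3, 4, 0], "fingers": 4},
    {"rotation": [0, 0, 0.001], "travel": [-0.2, 4, 0], "fingers": 4},
    {"rotation": [0, 0, 0], "travel": [-0.2, 2, 0], "fingers": 4},
  ],
)

```text
time_s: 18.68
tool_pos: [0.5138, -0.1916, 0.0816]
eef_rot: [[0.934, -0.003, 0.357], [-0.357, 0.002, 0.934], [-0.004, -1.0, 0.0]]
ft_force: [0.7, -0.3, -0.3]
width: 0.13
```

```bash
python3 - <<'E'
from h import *
st();delta([514.8,-191.8,72],-20.9)
E
```

```text
t18.68 pos [ 513.8 -191.6   81.6] yaw -20.89 tilt x,z -0.0035 0.0005 F [ 0.69 -0.33 -0.27] T [-0.017 -0.16  -0.018] w 11.1
tool travel mm [0.98 9.61 0.17]
rotvec [-0.0005  0.0002 -0.0035]
```

apply_moves(
  plan=[
    {"rotation": [0, 0, -0.0035], "travel": [1, 4, 0.2], "fingers": 4},
    {"rotation": [0, 0, 0], "travel": [0, 3, 0], "fingers": 4},
    {"rotation": [0, 0, 0], "travel": [0, 1, 0], "fingers": 4},
  ],
)

```text
time_s: 18.93
tool_pos: [0.5146, -0.1916, 0.0723]
eef_rot: [[0.934, -0.0, 0.357], [-0.357, 0.001, 0.934], [-0.001, -1.0, 0.001]]
ft_force: [-1.1, -0.2, -0.7]
width: 0.132
```

apply_moves(
  plan=[
    {"rotation": [0, 0, 0], "travel": [0, 1, 0], "fingers": 4},
  ],
)

```text
time_s: 19.02
tool_pos: [0.5144, -0.1915, 0.071]
eef_rot: [[0.934, -0.001, 0.357], [-0.357, 0.001, 0.934], [-0.001, -1.0, 0.001]]
ft_force: [-0.4, 0.1, -0.4]
width: 0.13
```

apply_moves(
  plan=[
    {"rotation": [0, 0, 0], "travel": [0, 1, 0], "fingers": 4},
  ],
)

```text
time_s: 19.1
tool_pos: [0.5143, -0.1914, 0.0698]
eef_rot: [[0.934, -0.001, 0.357], [-0.357, 0.001, 0.934], [-0.002, -1.0, 0.001]]
ft_force: [0.5, -0.2, 2.4]
width: 0.134
```

apply_moves(
  plan=[
    {"rotation": [0, 0, 0], "travel": [0, 1, 0], "fingers": 4},
  ],
)

```text
time_s: 19.18
tool_pos: [0.5145, -0.1915, 0.0696]
eef_rot: [[0.934, -0.001, 0.356], [-0.356, 0.001, 0.934], [-0.001, -1.0, 0.001]]
ft_force: [-3.2, 2.5, 16.2]
width: 0.13
```

On the floor. Release slowly.

apply_moves(
  plan=[
    {"rotation": [0, 0, 0], "travel": [0, -0.2, 0], "fingers": 15},
    {"rotation": [0, 0, 0], "travel": [0, 0, 0], "fingers": 22},
    {"rotation": [0, 0, 0], "travel": [0, 0, 0], "fingers": 30},
    {"rotation": [0, 0, 0], "travel": [0, 0, 0], "fingers": 40},
    {"rotation": [0, 0, 0], "travel": [0, 0, 0], "fingers": 40},
  ],
)

```text
time_s: 19.6
tool_pos: [0.5152, -0.1919, 0.0709]
eef_rot: [[0.934, 0.001, 0.356], [-0.356, -0.0, 0.934], [0.001, -1.0, 0.0]]
ft_force: [-0.5, -0.5, -0.8]
width: 0.474
```

```bash
python3 - <<'E'
from h import *
st();im,m=snap('wrist','wrist16')
E
```

```text
t19.60 pos [ 515.2 -191.9   70.9] yaw -20.88 tilt x,z 0.0012 0.0002 F [-0.53 -0.46 -0.8 ] T [-0.012  0.034 -0.006] w 40.5
```

View pics/wrist16.png

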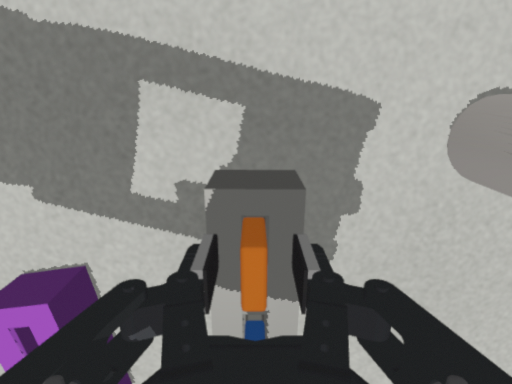

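Key stands free between the open jaws. Retreat straight up.

apply_moves(
  plan=[
    {"rotation": [0, 0, 0], "travel": [0, -6, 0], "fingers": 42},
    {"rotation": [0, 0, 0], "travel": [0, -15, 0], "fingers": 42},
    {"rotation": [0, 0, 0], "travel": [0, -25, 0], "fingers": 42},
    {"rotation": [0, 0, 0], "travel": [0, -30, 0], "fingers": 42},
    {"rotation": [0, 0, 0], "travel": [0, -30, 0], "fingers": 42},
    {"rotation": [0, 0, 0], "travel": [0, -30, 0], "fingers": 42},
    {"rotation": [0, 0, 0], "travel": [0, -20, -20], "fingers": 42},
    {"rotation": [0, 0, 0], "travel": [0, 0, -30], "fingers": 42},
    {"rotation": [0, 0, 0], "travel": [0, 0, -30], "fingers": 42},
    {"rotation": [0, 0, 0], "travel": [0, 0, 0], "fingers": 42},
    {"rotation": [0, 0, 0], "travel": [0, 0, 0], "fingers": 42},
  ],
)

```text
time_s: 20.57
tool_pos: [0.485, -0.2679, 0.2385]
eef_rot: [[0.936, 0.001, 0.353], [-0.353, -0.002, 0.936], [0.001, -1.0, -0.001]]
ft_force: [0.5, 0.3, -0.1]
width: 0.493
```

```bash
python3 - <<'E'
from h import *
st()
for n in['wrist','scene','side']:snap(n,n+'17')
a=cv2.resize(load('scene17')[0][130:240,180:400,::-1],None,fx=3.6,fy=3.6,interpolation=cv2.INTER_CUBIC);cv2.imwrite('pics/s17c.png',a)
b=cv2.resize(load('side17')[0][100:260,180:330,::-1],None,fx=3.7,fy=3.7,interpolation=cv2.INTER_CUBIC);cv2.imwrite('pics/d17c.png',b)
E
```

```text
t20.57 pos [ 485.  -267.9  238.5] yaw -20.69 tilt x,z 0.0012 -0.0012 F [ 0.46  0.34 -0.1 ] T [ 0.026  0.02  -0.011] w 42.1
```

View pics/s17c.png

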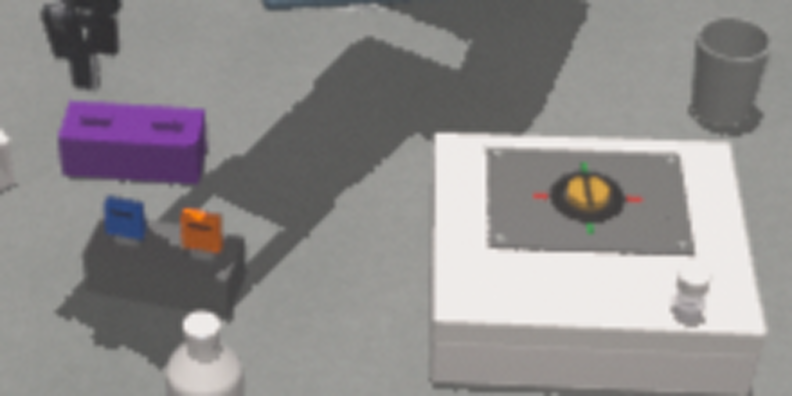

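View pics/d17c.png

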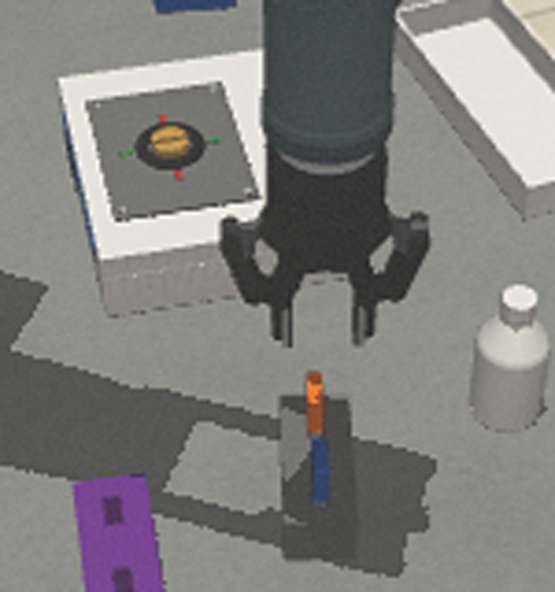

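View pics/wrist17.png

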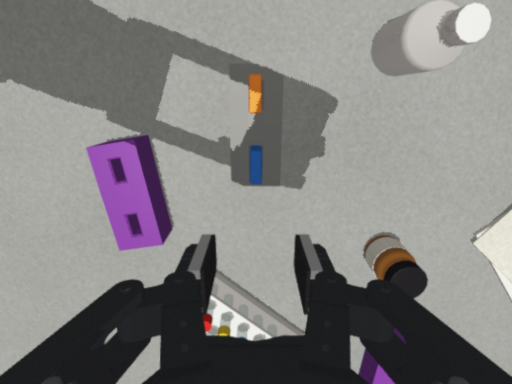

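```bash
python3 - <<'E'
from h import *
def cen(n,lo,hi,x0,y0,x1,y1):
    im,m=load(n);h=cv2.cvtColor(im,cv2.COLOR_RGB2HSV)[y0:y1,x0:x1];k=cv2.inRange(h,(lo,110,60),(hi,255,255));p=np.argwhere(k)[:,::-1].astype(np.float32)
    r=cv2.boundingRect(cv2.convexHull(p)) ;return m,(x0+r[0]+r[2]/2-.5,y0+r[1]+r[3]/2-.5),r
for t in('0','13','17'):
    a=cen('scene'+t,15,28,330,172,355,195) if t!='13' else None
    b=cen('side'+t,14,30,212,128,240,150)
    print(t,a and a[1:],b[1:], a and cross(a[0],a[1],b[0],b[1]))
for t in('0','17'):
    a=cen('scene'+t,3,16,225,180,246,205);b=cen('side'+t,3,16,255,195,275,219);print(a[1:],b[1:],cross(a[0],a[1],b[0],b[1]))
E
```

```text
0 ((343.0, 183.0), (8, 7, 11, 9)) ((225.5, 138.0), (9, 6, 10, 9)) (array([0.51469323, 0.13972882, 0.08078125]), np.float64(0.004812246569399995))
13 None ((225.5, 137.5), (9, 6, 10, 8)) None
17 ((343.5, 183.0), (8, 7, 12, 9)) ((225.5, 137.5), (9, 6, 10, 8)) (array([0.51537282, 0.14118529, 0.0814253 ]), np.float64(0.004439282495945222))
((235.0, 193.5), (5, 8, 11, 12)) ((265.0, 208.5), (8, 6, 5, 16)) (array([ 0.51502307, -0.19382265,  0.07068525]), np.float64(0.004273473208781294))
((235.5, 193.5), (5, 8, 12, 12)) ((265.0, 208.5), (8, 6, 5, 16)) (array([ 0.51509679, -0.19272027,  0.07012711]), np.float64(0.005382725057083116))
```

Fastener and key heights match their starting values. Handing in.

```bash
python3 -c "
from workcell import manip
print(manip.hand_in())"
```

```text
the job is handed in; nothing more can be done
None
```

The service cover is locked and the orange key is standing back in its original pocket. I handed the job in after about 20.6 s of robot time. No verdict was reported.

**What I did:** I took the key from its holder, set the blade in the slot and pushed the fastener in until it hit bottom, about 5 mm down. I then turned it clockwise under a push of about 6–10 N. The highest push I read on the fastener was about 16 N while finding the bottom. I backed the key off a few degrees, lifted out, and put the key back until it touched the pocket floor. That touch peaked at about 16 N against the holder.

**Last checks:**
- **Fastener angle:** it measured about 1.50 rad after the lift, in line with the green marks. That is inside the locked range, but a little short of the hard stop at 1.57.
- **Fastener height:** the disc is back at its starting height to within about 1 mm. This is weaker evidence than the angle, because the two camera rays missed each other by 4–5 mm.
- **Key:** it is at its starting position and height to within about 1 mm by the same two cameras, and it looks upright.
- **Surroundings:** the blue driver looks unmoved in the pictures, and so do the bottle, jar, vial and beaker. The gripper is open and well clear. I did not measure the bystanders' positions again.

No check failed.

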